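# Block a sample tile square in its jig

### The job

Pull open the small cabinet's drawer by its handle, take out the rectangular steel spacer block and stand it upright on the jig's bed, fully down, in the gap between the white tile and the end stops - only at the stop that is set back, where the gap is wide enough; do not force it in at the other two. Let go of the spacer, then push the tile squarely up until it is flush against the two forward stops, with the spacer still standing in its gap, and finish while firmly holding the tile pressed there: do not let go of the push at the end. Leave the things standing about on the bench where they are.

Things in the scene. Friction and masses are not known exactly. Their poses are not given: they have to be found in the camera images.
- jig: Aluminium bed plate fixed to the bench, 150 x 150 mm, 10 mm thick; origin at the centre of its underside, x away from the robot towards the end stops, y along the row of stops, z up. Push along +x. The forward stops' faces lie at x = +37 mm, so the tile is flush with its origin at x = +2 mm. About 30 mm of bare bed lies on the robot's side of the tile.
- tile: Loose white ceramic tile, 70 (its x) by 120 (its y) by 16 mm thick, 0.2 to 0.4 kg, flat on the jig bed (top 26 mm above the bench); origin at the centre of its underside, x towards the stops. It starts 5 to 9 mm short of the forward stops, up to 3 degrees askew, up to 8 mm off sideways; it slides freely and squares itself on the stops when pushed at the middle of its robot-side edge.
- stop_a: A forward end stop: dark steel block fixed on the jig bed, 35 mm deep, 36 mm wide, 16 mm tall (top level with the tile's top). Origin on the bed at the middle of its forward face (the face that looks at the tile); axes as the jig's. The three stops stand in a row along the jig's y, 40 mm apart, in any order.
- stop_b: The other forward end stop, the same as stop_a.
- stop_back: The stop that is set back: a like block, 22 mm deep, its face 13 mm farther from the tile than the others'. Origin on the bed in the plane of the other stops' faces, 13 mm in front of its own; axes as the jig's. Tile-to-face gap 18 to 22 mm at the start (5 to 9 at the others). The recess is at least 40 mm wide along y. With the tile home the spacer has about 1 mm of play.
- spacer: Loose plain steel block standing upright in the drawer, 12 (its x) by 28 (its y) by 32 mm tall (z), about 85 g; origin at the centre of its underside. In the gap its 12 mm thickness goes along the jig's x; its upper 16 mm then stand above tile and stops. It stands 40 to 75 mm behind the inside of the drawer front, turned up to 23 degrees.
- cabinet_front (a point): Low grey cabinet with one white-fronted drawer, fixed to the bench, 220 mm deep (x), 280 wide (y), 85 tall; this point: middle of the lower edge of its front (drawer shut); it opens along -x, to the robot. Heights above the bench: drawer's inner floor 22 mm, side walls' tops 63, front's top 73; 238 mm wide inside. A small weight and a rubber stopper also stand in it near its sides.
- cabinet_drawer0_handle (a point): Middle of the drawer's handle, a level steel bar 11 mm thick and 120 mm long along the cabinet's y, its axis 35 mm out from the drawer front and 47 mm above the bench; it moves with the drawer and can be pinched or hooked from above.
- cabinet_drawer0 (a joint): How far the drawer is pulled out, m: 0 shut, 0.15 fully out; starts at 0 to 0.02. It slides with about 1 N of friction. At 0.12 or more the spacer is well clear of the cabinet's front.
- beaker: Bystander: small glass beaker, 54 mm wide, 70 mm tall, near the cabinet; origin at the centre of its underside. Leave it.
- jar: Bystander: amber glass jar, 60 mm wide, 90 mm tall; origin at the centre of its underside. Leave it.
- tip_box: Bystander: white and grey pipette-tip box, 112 x 77 mm, 54 mm tall; origin at the centre of its underside. Leave it.
- mouse: Bystander: black computer mouse, 105 x 58 mm, 30 mm tall; origin at the centre of its underside. Leave it.
- vial_rack: Bystander: white rack of four glass vials, 60 x 130 mm, 59 mm tall; origin at the centre of its underside. Leave it.
Mind the look-alikes: they are no part of the job. Of the things that look like the jig, the smallest one is meant. Several things have the shape of the tile; the one meant has the colours described above.

How it is judged:
By the outcome, as a careful person would: the job done as asked, in the order asked, and still so for the second after the job is handed in, while the arm keeps its last pose, push and grip.
It also fails if it takes over 61 s, if anything falls off the work surface, if the arm or the gripper's body presses on something with over 40 N, if the wrist force passes 120 N, or if a joint passes its speed limit or range.

### The arm

A 6-joint arm with a two-finger parallel gripper is mounted at the origin on the work surface. World frame = base frame: x ahead of the robot, y to its left, z up, the work surface at z = 0. Lengths are in m, angles in degrees, forces in N, time in s.
With the tool pointing down it reaches from about 0.25 to 0.725 m from the base axis. Payload 9.7 kg.
Tool frame: the origin (TCP) lies at the very end of the fingers, on their centre line; the grasp point (between the pads) lies 19 mm behind it; x points along the fingers, y is the direction in which the jaws open and shut, and the axes are right-handed (so a half turn about x gives the same grasp; the last joint's range is limited). The gripper opens to 85 mm and grips with 20 to 120 N. Pads are 22 mm wide; open, the fingers measure 114 mm over their backs; the gripper's body (76 mm by 85 mm) begins 54 mm behind the grasp point. The pads swing forward as they close: fully open they stand 13 mm farther back than shut.
Start: joints at [-65.088, 4.979, 10.078, 95.1, 0, 90], TCP at [0.232, -0.499, 0.208] pointing down, gripper open.
Joint ranges: [-179.16, 179.16], [-48.56, 103.87], [-65.8, 70.77], [-126.05, 130.52], [-82.76, 87.17], [-180, 180]. Speed limits (degrees/s): [127.2, 127.2, 147.25, 180, 180, 180].

### API

Orientations are given as [roll, pitch, yaw] about the fixed x, y, z axes, in that order (R = Rz(yaw) Ry(pitch) Rx(roll)).
In Python, from workcell import get_obs, cams, bot gives the robot as it stands.
- The arm moves only by the tool apply_moves, never from a script. Its argument "rows" is a list that holds one entry, the list of rows, each a list of 7 numbers: the shift along the tool's x, y, z in mm, then the turn, a rotation vector about the tool's x, y, z in rad, then the opening, from 0 (shut) to 1 (fully open). A call has 1 to 20 rows; each row is the pose to reach, as a shift and turn from the pose measured when the call began, along the tool's axes at that moment; what a row does not reach only later rows make up. A row lasts 1/10 s, in which the tool goes at most 50 mm and 8.59 degrees, less where a joint would pass 70% of its speed; a pose out of reach is approached as far as the arm can. A call with a gripper value outside its range is refused whole. The fingers move at their own pace and stop on an object; "newtons" is the grip in N (left out, the last holds). Time passes only in rows, so rows that repeat a pose let the fingers close. It gives the time, the measured TCP pose, the force and the opening at its end, in the units of the state.
- get_obs(): the state, without advancing time (a new reading comes with each control period).
- cams.camera(name): name is "scene" or "top"; returns a dict with "pixels" (420x560x3 uint8, red, green, blue), "range_z" (420x560 float32, m along the optical axis (not along the pixel's ray), 0 where there is no reading), "fx", "fy", "cx", "cy" (pixels), "eye" and "attitude" of the camera in the world. Camera axes: x right, y up, looking along -z (the intrinsics and any distortion apply to the point x, -y, -z); pixel columns grow to the right and rows downward; lengths in m; the calibration is good to about 2 mm. A picture is of the moment at which its call begins.
- bot.job_done(): hands the job in, once; it reports no verdict.
Trained networks look in a picture, given as the dict that the camera call returned (one of the last four; its "shot" number tells which), for a name from the list of things; names that differ only in an ending like _2 or _b are one class to them, and where a whole thing is asked for, a point or a joint stands for the part that bears it (a point fixed in the world has none). Each returns a list of dicts, best first, with "confidence" (0 to 1); they miss things now and then, are a little off and sometimes report something else, mostly with a low value. They report only what shows in the picture. A call takes as long as a camera call. They do not tell look-alikes from the thing itself.
- cams.find_in(label, picture): "at" ([x, y, z] in m, in world coordinates, good to about 4 mm: the middle of the surface that is visible of it).
The state is a dict: "time": time; "q": joint angles; "qd": joint speeds; "joint_efforts": joint torques, N m; "ee_pos": TCP position; "tcp_rot": TCP orientation; "wrist_force": force on the tool from outside, world axes, zero at the start; "torque": the same for the moment, N m; "opening": finger opening in m.
Only numpy, scipy, OpenCV 4.12 (cv2) and the standard library are available. Lean on these libraries where they do the work, as an engineer would, in place of code of your own. Each camera call takes 0.05 s, during which the arm holds its last target.

## Working session

There is one attempt and no reset: what is moved stays moved. The work goes in short steps, Python scripts to look and compute and a tool call to move; the robot and the scene stay as the last step left them, time stands still between calls to the robot, and variables do not carry over. Pictures are saved under pics/ and viewed, and the job is handed in when it is done.

Besides the shell and the picture viewer there is one more tool, called after "Call:" by a JSON object that holds its "fn" and its "kwargs". apply_moves: Moves the arm, as the interface text tells. Its arguments: {"type":"object","properties":{"rows":{"type":"array"},"newtons":{"type":"number"}},"required":["rows"]}

```bash
ls; mkdir -p pics; cat > h.py <<'E'
import numpy as np, cv2
from workcell import get_obs, cams, bot
from scipy.spatial.transform import Rotation as R
def att(c):
    a=np.array(c["attitude"],float)
    if a.shape==(3,3): return a
    if a.size==4: return R.from_quat(a).as_matrix()
    return R.from_euler('xyz',a,degrees=True).as_matrix()
def cloud(c):
    z=c["range_z"].astype(float); v,u=np.mgrid[:z.shape[0],:z.shape[1]]
    p=np.stack([(u-c["cx"])/c["fx"]*z,-(v-c["cy"])/c["fy"]*z,-z],-1)
    w=p@att(c).T+np.array(c["eye"]); w[z==0]=np.nan
    return w
def save(c,n,crop=None,s=1):
    im=c["pixels"][:,:,::-1]
    if crop: im=im[crop[1]:crop[3],crop[0]:crop[2]]
    cv2.imwrite(n,cv2.resize(im,None,fx=s,fy=s,interpolation=cv2.INTER_CUBIC))
E
python3 - <<'E'
from h import *
print(get_obs())
for n in("scene","top"):
    c=cams.camera(n); print({k:v for k,v in c.items() if k not in("pixels","range_z")})
    save(c,f"pics/{n}0.png"); np.savez(f"{n}0.npz",w=cloud(c),p=c["pixels"])
    for l in["jig","tile","stop_a","stop_back","spacer","cabinet_drawer0_handle","cabinet_front","beaker","jar","tip_box","mouse","vial_rack"]:
        try: print(l,[(np.round(d["at"],3).tolist(),round(d["confidence"],2)) for d in cams.find_in(l,c)])
        except Exception as e: print(l,e)
E
```

```text
pics
{'time': 0.0, 'q': array([-6.50893198e+01,  5.01060629e+00,  1.00344967e+01,  9.50999954e+01,
       -1.07509043e-03,  8.99987835e+01]), 'qd': array([ 0.0064617 , -0.01354627, -0.11813388, -0.01836661, -0.04739688,
       -0.05179329]), 'joint_efforts': array([-4.07109719e-04, -5.20382488e+01,  4.64813697e+01,  1.59503182e-02,
       -3.69319177e-04, -7.44090016e-06]), 'ee_pos': array([ 0.23154625, -0.49859404,  0.20728822]), 'tcp_rot': array([-89.19188632,  89.92388748, 115.72001109]), 'wrist_force': array([-0.17081631, -0.53440391, -0.3565974 ]), 'torque': array([0.03550111, 0.00072174, 0.0050819 ]), 'opening': 0.08567799001661365}
{'fx': 415.00433012713, 'fy': 415.00433012713, 'cx': 282.5881675690161, 'cy': 207.6157544335561, 'eye': array([ 1.07006897, -0.70859265,  0.87867614]), 'attitude': array([49.07935476,  0.64101648, 34.46747961]), 'shot': 1}
jig [([0.296, -0.23, 0.018], 0.85), ([0.565, -0.242, 0.01], 0.7), ([0.258, 0.234, 0.014], 0.68)]
tile [([0.566, -0.24, 0.028], 0.92), ([0.641, -0.208, 0.028], 0.64), ([0.561, -0.044, 0.016], 0.59)]
stop_a [([0.621, -0.278, 0.026],
[... 595 characters left out ...]
.79554539,  -0.53480438, -91.46647366]), 'shot': 2}
jig [([0.278, -0.221, 0.013], 0.92), ([0.53, -0.208, 0.008], 0.83), ([0.248, 0.248, 0.014], 0.81)]
tile [([0.557, -0.036, 0.02], 0.91)]
stop_a [([0.621, -0.24, 0.023], 0.45)]
stop_back [([0.638, -0.202, 0.025], 0.62), ([0.571, 0.543, 0.031], 0.45)]
spacer [([0.559, -0.232, 0.028], 0.64)]
cabinet_drawer0_handle [([0.63, 0.199, 0.058], 0.89)]
cabinet_front [([0.715, 0.208, 0.086], 0.63), ([0.574, 0.543, 0.032], 0.58)]
beaker [([0.758, -0.061, 0.037], 0.69)]
jar [([0.69, -0.336, 0.093], 0.77)]
tip_box [([0.554, -0.408, 0.053], 0.65), ([0.557, -0.232, 0.028], 0.51)]
mouse [([0.353, -0.494, 0.028], 0.74)]
vial_rack [([0.57, 0.545, 0.028], 0.68)]
```

View pics/scene0.png

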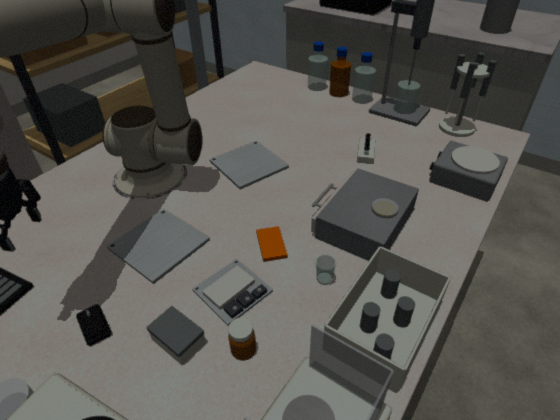

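View pics/top0.png

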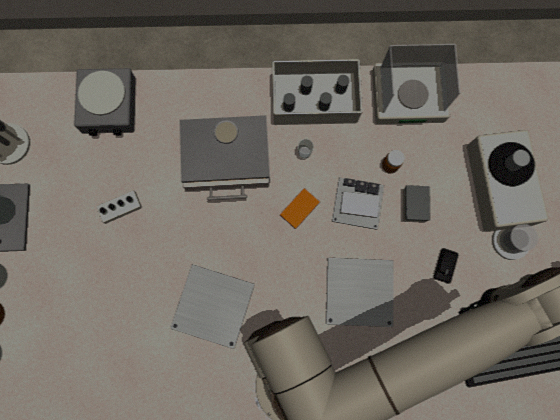

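Things like the jig: the plates at scene px (160,244) and (250,163), both bare and larger, and the one at (233,292), which is the smallest and bears the white tile and stops. Things like the tile: white at (230,282) on the jig, and orange at (271,243); the white one is meant. I'll confirm in a crop.

```bash
python3 - <<'E'
from h import *
for n,cr in(("scene",(180,170,430,330)),("top",(325,165,395,235))):
    d=np.load(n+"0.npz"); im=d["p"][cr[1]:cr[3],cr[0]:cr[2],::-1]
    s=3 if n=="scene" else 8
    cv2.imwrite(f"pics/{n}0c.png",cv2.convertScaleAbs(cv2.resize(im,None,fx=s,fy=s,interpolation=cv2.INTER_CUBIC),alpha=1.3))
    w=d["w"]
    # table height check
    m=(np.abs(w[...,2])<.015)&(w[...,0]>.2)&(w[...,0]<.75)&(np.abs(w[...,1])<.5)
    print(n,np.nanmedian(w[m][:,2]))
E
```

```text
scene 0.0014073842211161924
top 0.000981915851930082
```

View pics/scene0c.png

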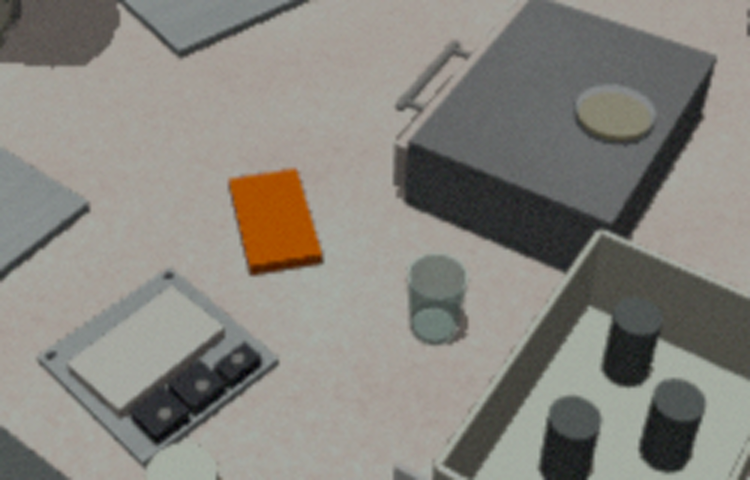

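View pics/top0c.png

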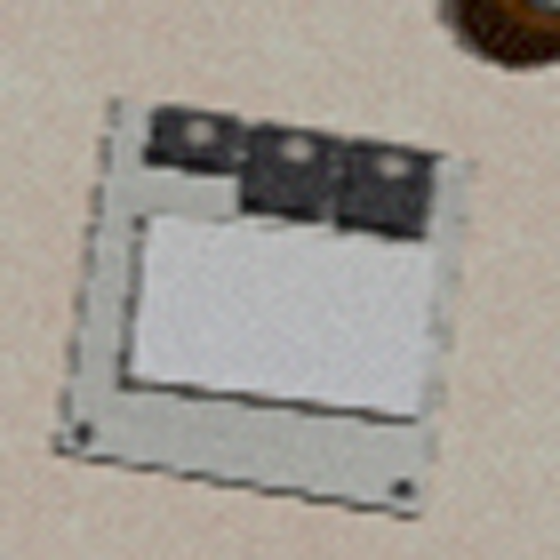

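The crop confirms the jig: the smallest plate, with the white tile on it. The set-back stop is the leftmost one in the top view, on the +y side. Next I fit poses by rendering models against both cameras.

```bash
cat > fit.py <<'E'
from h import *
from scipy.optimize import minimize
def proj(c,P):
    q=(np.atleast_2d(P)-np.array(c["eye"]))@att(c)
    return np.stack([c["fx"]*q[:,0]/-q[:,2]+c["cx"],-c["fy"]*q[:,1]/-q[:,2]+c["cy"]],-1)
def box(cx,cy,yaw,x0,x1,y0,y1,z0,z1):
    C,S=np.cos(yaw),np.sin(yaw)
    o=[]
    for z in(z0,z1):
        for x,y in((x0,y0),(x1,y0),(x1,y1),(x0,y1)): o.append((cx+C*x-S*y,cy+S*x+C*y,z))
    return np.array(o)
SS=4
def render(c,boxes,roi,cls_n):
    # boxes list of (verts8, side_cls, top_cls), painter order
    x0,y0,x1,y1=roi
    L=np.zeros(((y1-y0)*SS,(x1-x0)*SS),np.uint8)
    f=lambda p:np.round(((p-[x0,y0]+.5)*SS-.5)*16).astype(np.int32)
    for V,s,t in boxes:
        p=proj(c,V)
        cv2.fillConvexPoly(L,cv2.convexHull(f(p)),s,shift=4)
        cv2.fillConvexPoly(L,f(p[4:]),t,shift=4)
    A=[cv2.resize((L==k).astype(np.float32),(x1-x0,y1-y0),interpolation=cv2.INTER_AREA).ravel() for k in range(cls_n)]
    return np.stack(A,-1)
def cost(c,boxes,roi,n):
    A=render(c,boxes,roi,n); I=c["pixels"][roi[1]:roi[3],roi[0]:roi[2]].reshape(-1,3).astype(float)
    N=A.T@A+1e-3*np.eye(n); X=np.linalg.solve(N,A.T@I)
    r=np.minimum(np.abs(I-A@X),40); return (r**2).mean()
def roi_of(c,P,m=6):
    p=proj(c,P); a=p.min(0)-m; b=p.max(0)+m
    return [max(0,int(a[0])),max(0,int(a[1])),min(560,int(b[0])),min(420,int(b[1]))]
def jigboxes(p,order):
    x,y,a=p[:3]; B=[(box(x,y,a,-.075,.075,-.075,.075,0,.01),1,2)]
    C,S=np.cos(a),np.sin(a)
    tx,ty,ta=p[3:6]
    st=[]
    for i,yy in enumerate((.04,0,-.04)):
        f=.05 if order==i else .037
        st.append((box(x,y,a,f,.072,yy-.018,yy+.018,.01,.026),5,6))
    t=(box(x+C*tx-S*ty,y+S*tx+C*ty,a+ta,-.035,.035,-.06,.06,.01,.026),3,4)
    return B,st,t
E
cat > fj.py <<'E'
from fit import *
import sys
res=[]
for n in sys.argv[1:] or("scene","top"):
    c=cams.camera(n)
    p0=np.array([.57,-.235,-.17,-.005,0,0])
    roi=roi_of(c,box(*p0[:3],-.085,.085,-.085,.085,0,.03),3)
    def bs(p):
        B,st,t=jigboxes(p,0)
        return B+([t]+st[0:1]+st[1:] if n=="scene" else st+[t])
    best=None
    for da in(-.05,.05):
        p=p0.copy();p[2]+=da
        s=np.vstack([p]+[p+np.eye(6)[i]*d for i,d in enumerate((.01,.01,.05,.004,.006,.04))])
        r=minimize(lambda p:cost(c,bs(p),roi,7),p,method="Nelder-Mead",options=dict(initial_simplex=s,maxiter=1500,xatol=1e-5,fatol=1e-4))
        r=minimize(lambda p:cost(c,bs(p),roi,7),r.x,method="Nelder-Mead",options=dict(initial_simplex=np.vstack([r.x]+[r.x+np.eye(6)[i]*d for i,d in enumerate((.004,.004,.02,.002,.003,.02))]),maxiter=1500))
        if best is None or r.fun<best.fun: best=r
    p=best.x; print(n,best.fun,"jig",p[:2].round(4),np.degrees(p[2]).round(2),"tile rel mm",(p[3:5]*1e3).round(1),np.degrees(p[5]).round(2))
    # 2nd: overlay
    im=cv2.resize(c["pixels"][:,:,::-1],None,fx=4,fy=4)
    for V,_,_ in bs(p): cv2.polylines(im,[((proj(c,V[4:])+.5)*4).astype(int)],True,(0,0,255),1)
    r=np.array(roi)*4; cv2.imwrite(f"pics/fj_{n}_{c['shot']}.png",im[r[1]:r[3],r[0]:r[2]])
E
cat > fc.py <<'E'
from fit import *
for n in("scene","top"):
    c=cams.camera(n)
    p0=np.array([.685,.185,0.])
    roi=roi_of(c,box(*p0,-.02,.24,-.16,.16,0,.085),3)
    bs=lambda p:[(box(*p,0,.22,-.14,.14,0,.085),1,2)]
    best=None
    for da in(-.06,.06):
        p=p0+[0,0,da]
        s=np.vstack([p]+[p+np.eye(3)[i]*d for i,d in enumerate((.015,.015,.06))])
        r=minimize(lambda p:cost(c,bs(p),roi,3),p,method="Nelder-Mead",options=dict(initial_simplex=s))
        if best is None or r.fun<best.fun: best=r
    p=best.x; print(n,best.fun,"cab front",p[:2].round(4),np.degrees(p[2]).round(2))
    w=cloud(c); C,S=np.cos(p[2]),np.sin(p[2])
    d=w-[p[0],p[1],0]; l=np.stack([C*d[...,0]+S*d[...,1],-S*d[...,0]+C*d[...,1],d[...,2]],-1)
    m=(l[...,0]>-.09)&(l[...,0]<-.026)&(np.abs(l[...,1])<.1)&(l[...,2]>.035)&(l[...,2]<.065)
    print("handle pts local",m.sum(),np.nanmedian(l[m],0),np.nanpercentile(l[m],[5,95],0))
    m=(l[...,0]>-.09)&(l[...,0]<.0)&(np.abs(l[...,1])<.13)&(l[...,2]>.066)&(l[...,2]<.08)
    print("front top pts",m.sum(),np.nanpercentile(l[m],[5,50,95],0))
    im=cv2.resize(c["pixels"][:,:,::-1],None,fx=4,fy=4)
    for V,_,_ in bs(p): cv2.polylines(im,[((proj(c,V[4:])+.5)*4).astype(int)],True,(0,0,255),1)
    roi[1]-=0; r=np.array(roi_of(c,box(*p0,-.07,.24,-.16,.16,0,.085),3))*4; cv2.imwrite(f"pics/fc_{n}.png",im[r[1]:r[3],r[0]:r[2]])
E
python3 fj.py; python3 fc.py
python3 - <<'E'
import cv2,numpy as np,glob
ims=[cv2.imread(f) for f in sorted(glob.glob('pics/f[jc]_*.png'))]
ims=[cv2.resize(i,(390,290)) for i in ims]
cv2.imwrite('pics/fits.png',np.vstack([np.hstack(ims[:2]),np.hstack(ims[2:4])]))
E
```

```text
scene 181.28292978156594 jig [ 0.5669 -0.2267] -11.73 tile rel mm [-6.1 -5.4] 2.52
top 76.5097892138062 jig [ 0.5682 -0.2289] -11.74 tile rel mm [-6.4 -5.4] 2.63
scene 429.34583212694434 cab front [0.6261 0.2009] 2.51
handle pts local 109 [-0.03471254 -0.00922588  0.05217571] [[-0.04075635 -0.06202657  0.04720689]
 [-0.02956055  0.05033937  0.05549976]]
front top pts 29 [[-2.55903608e-03 -1.22324071e-01  7.04985013e-02]
 [-1.04413976e-03 -4.76922956e-02  7.32809658e-02]
 [-1.17683557e-04  6.08413369e-02  7.52258304e-02]]
top 93.80857225602674 cab front [0.6243 0.1982] 1.9
handle pts local 145 [-0.03690695 -0.00162321  0.05155737] [[-0.04139554 -0.05880839  0.04345198]
 [-0.0300251   0.05384708  0.05824367]]
front top pts 62 [[-0.00252828 -0.1151413   0.06629062]
 [-0.00121375 -0.00697369  0.0713316 ]
 [-0.00019573  0.11955701  0.07708218]]
```

View pics/fits.png

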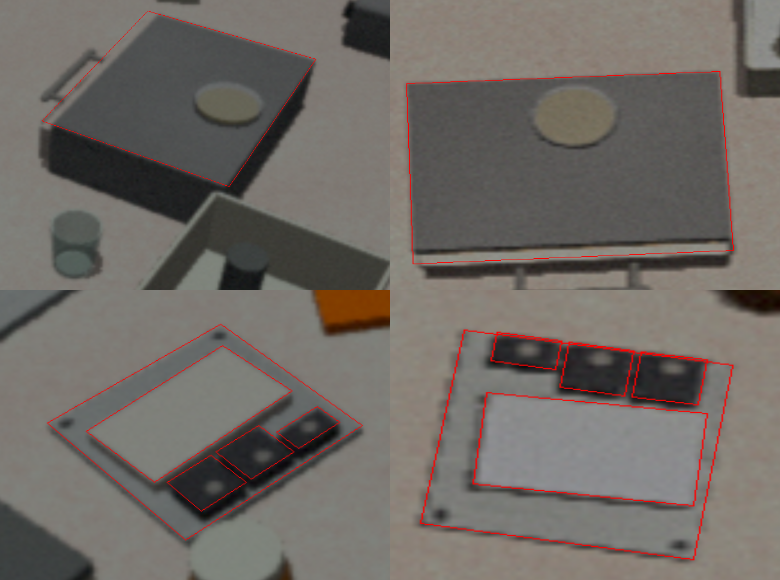

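Both fits agree within 2 mm: jig at about (0.5675, -0.228) with yaw -11.7°, tile about 6 mm short and askew 2.6°. The handle is at about (0.589, 0.197), cabinet yaw about 2.2°. Next I plan the approach to the handle.

```bash
cat >> h.py <<'E'
def plan(pos,jaw_deg,obs=None,lim=85):
    """shift (mm, tool axes), rotvec (rad, tool axes) for a pose pointing down with tool y at jaw_deg (mod 180)"""
    o=obs or get_obs(); Rm=R.from_euler('xyz',o["tcp_rot"],degrees=True).as_matrix()
    out=[]
    for k in(0,180):
        a=np.radians(jaw_deg+k); y=np.array([np.cos(a),np.sin(a),0]); x=np.array([0,0,-1.]); Rt=np.stack([x,y,np.cross(x,y)],-1)
        rv=R.from_matrix(Rm.T@Rt).as_rotvec()
        sh=Rm.T@(np.array(pos)-o["ee_pos"])*1e3
        print("jaw",jaw_deg+k,"shift",sh.round(1).tolist(),"rv",rv.round(4).tolist(),"deg",np.degrees(np.linalg.norm(rv)).round(1))
def st():
    o=get_obs(); Rm=R.from_euler('xyz',o["tcp_rot"],degrees=True).as_matrix()
    print("t",round(o["time"],2),"q",o["q"].round(1),"pos",o["ee_pos"].round(4),"tooly",Rm[:,1].round(3),"ang",np.degrees(np.arctan2(Rm[1,1],Rm[0,1])).round(2),"xdir",Rm[:,0].round(3),"F",o["wrist_force"].round(1),"open",round(o["opening"],4))
E
python3 - <<'E'
from h import *
st()
plan([.588,.197,.13],2.2)
E
```

```text
t 1.5 q [-65.1   5.   10.1  95.1   0.   90. ] pos [ 0.2317 -0.4988  0.208 ] tooly [ 0.421 -0.907 -0.   ] ang -65.09 xdir [-0.  0. -1.] F [ 0.5 -0.9 -0.1] open 0.0851
jaw 2.2 shift [78.0, -481.0, -616.3] rv [-1.1744, -0.0, 0.0] deg 67.3
jaw 182.2 shift [78.0, -481.0, -616.3] rv [1.9672, 0.0, 0.0] deg 112.7
```

Call:
{"fn": "apply_moves", "kwargs": {"rows": [[[3, -20, -26, -0.05, 0, 0, 0.3], [10, -60, -77, -0.147, 0, 0, 0.3], [16, -100, -128, -0.245, 0, 0, 0.3], [23, -140, -180, -0.342, 0, 0, 0.3], [29, -180, -231, -0.44, 0, 0, 0.3], [36, -220, -282, -0.538, 0, 0, 0.3], [42, -260, -333, -0.635, 0, 0, 0.3], [49, -300, -385, -0.733, 0, 0, 0.3], [55, -340, -436, -0.83, 0, 0, 0.3], [62, -380, -487, -0.928, 0, 0, 0.3], [68, -420, -538, -1.026, 0, 0, 0.3], [73, -450, -577, -1.1, 0, 0, 0.3], [76, -470, -603, -1.15, 0, 0, 0.3], [78, -481, -616, -1.174, 0, 0, 0.3], [78, -481, -616, -1.174, 0, 0, 0.3], [78, -481, -616, -1.174, 0, 0, 0.3]]], "newtons": 30}}

```text
time: 3.1
ee_pos: [0.5872, 0.1968, 0.13]
tcp_rot: [88.0, 90.0, 0.2]
wrist_force: [1.1, -0.4, -0.5]
opening: 0.0257
```

```bash
python3 - <<'E'
from h import *
st()
plan([.588,.197,.030],2.2)
c=cams.camera("top"); save(c,"pics/t1.png",(150,100,300,250),4)
c=cams.camera("scene"); save(c,"pics/s1.png",(270,130,430,250),4)
E
```

```text
t 3.1 q [ 18.5  13.7  11.3  87.6  -0.  106.3] pos [0.5872 0.1968 0.13  ] tooly [0.999 0.038 0.   ] ang 2.19 xdir [ 0.  0. -1.] F [ 1.1 -0.4 -0.5] open 0.0257
jaw 2.2 shift [100.0, 0.7, -0.2] rv [-0.0001, 0.0, -0.0004] deg 0.0
jaw 182.2 shift [100.0, 0.7, -0.2] rv [3.1415, -0.0006, -0.0] deg 180.0
```

View pics/s1.png

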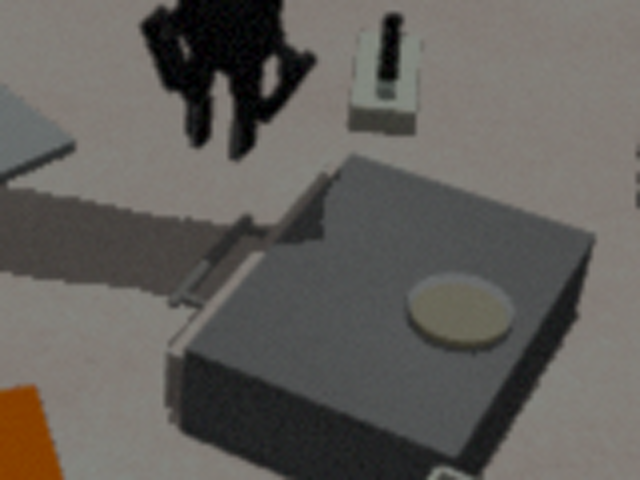

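View pics/t1.png

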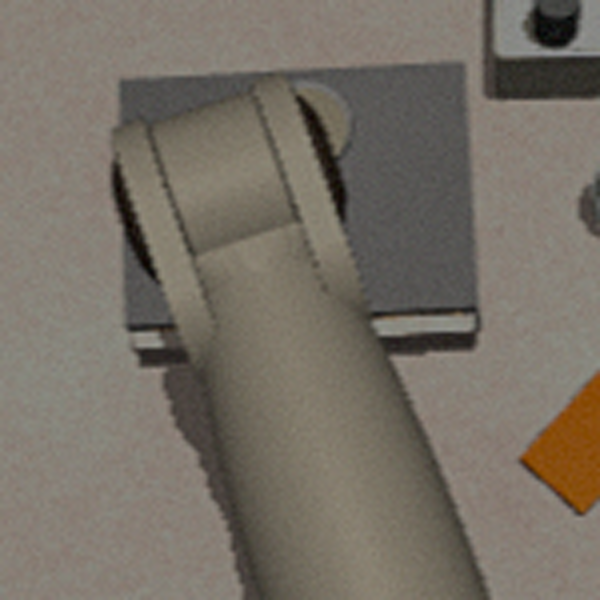

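Call:
{"fn": "apply_moves", "kwargs": {"rows": [[[10, 0, 0, 0, 0, 0, 0.3], [30, 0, 0, 0, 0, 0, 0.3], [50, 0, 0, 0, 0, 0, 0.3], [64, 0, 0, 0, 0, 0, 0.3], [72, 0, 0, 0, 0, 0, 0.3], [72, 0, 0, 0, 0, 0, 0.3]]]}}

```text
time: 3.8
ee_pos: [0.5866, 0.1986, 0.0541]
tcp_rot: [-85.5, 89.7, -173.1]
wrist_force: [0.1, -0.4, -0.3]
opening: 0.0259
```

```bash
python3 - <<'E'
from h import *
c=cams.camera("scene"); save(c,"pics/s2.png",(270,130,400,230),6)
st()
E
```

```text
t 3.85 q [1.870e+01 1.440e+01 3.900e+00 7.970e+01 1.000e-01 1.063e+02] pos [0.5871 0.1989 0.0552] tooly [ 0.999  0.042 -0.003] ang 2.39 xdir [-0.003 -0.    -1.   ] F [0.4 0.3 0.5] open 0.0258
```

View pics/s2.png

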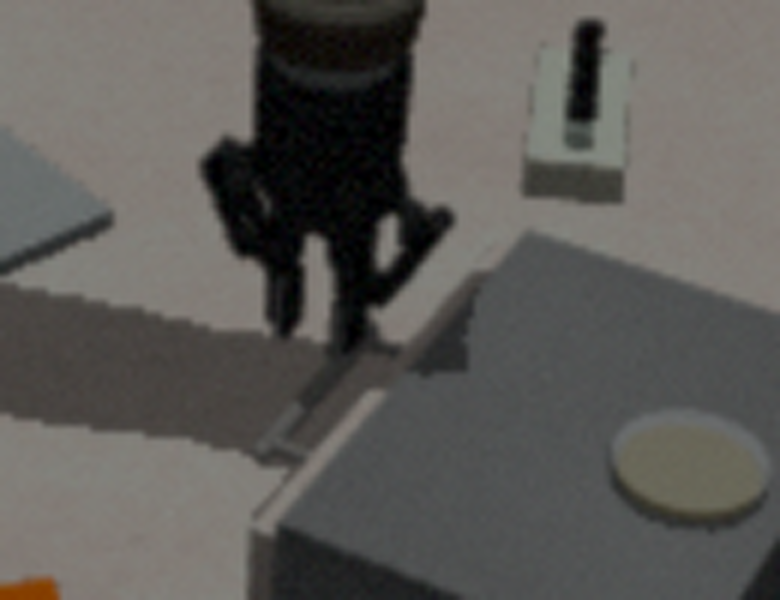

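```bash
python3 - <<'E'
from fit import *
c=cams.camera("scene")
o=[270,130]
f=lambda P:((proj(c,P)-o+.5)*6).round(0).tolist()
Y=np.array([np.cos(np.radians(2.2)),np.sin(np.radians(2.2))]); n=np.array([-Y[1],Y[0]])
for hx in(.583,.589,.595):
    b=np.array([hx,.199])
    print(hx,f([list(b+n*s)+[.0525] for s in(-.06,-.04,-.02,0)]))
print("tips",f([[.587-.013,.199,.055],[.587+.013,.199,.055]]))
w=cloud(c); 
m=(w[...,0]>.56)&(w[...,0]<.615)&(w[...,1]>.12)&(w[...,1]<.18)&(w[...,2]>.04)&(w[...,2]<.06)
v,u=np.nonzero(m)
for a,b,p in list(zip(u,v,w[m]))[::2]: print((a-270)*6,(b-130)*6,p.round(3))
E
```

```text
0.583 [[253.0, 442.0], [272.0, 420.0], [290.0, 399.0], [308.0, 379.0]]
0.589 [[263.0, 446.0], [282.0, 424.0], [300.0, 403.0], [318.0, 383.0]]
0.595 [[273.0, 450.0], [292.0, 429.0], [310.0, 407.0], [328.0, 387.0]]
tips [[294.0, 369.0], [337.0, 386.0]]
288 402 [0.587 0.175 0.053]
300 402 [0.592 0.179 0.053]
288 408 [0.59  0.169 0.054]
300 408 [0.595 0.174 0.053]
276 414 [0.587 0.162 0.054]
288 414 [0.592 0.167 0.053]
300 414 [0.595 0.173 0.05 ]
276 420 [0.589 0.16  0.052]
288 420 [0.594 0.163 0.052]
270 426 [0.59  0.152 0.054]
282 426 [0.594 0.157 0.053]
264 432 [0.589 0.147 0.053]
276 432 [0.593 0.153 0.051]
258 438 [0.589 0.141 0.054]
270 438 [0.592 0.149 0.049]
282 438 [0.598 0.15  0.051]
258 444 [0.592 0.135 0.055]
270 444 [0.595 0.143 0.051]
282 444 [0.6   0.146 0.051]
294 444 [0.606 0.148 0.052]
252 450 [0.591 0.132 0.053]
264 450 [0.595 0.137 0.051]
276 450 [0.599 0.143 0.048]
288 450 [0.607 0.14  0.054]
300 450 [0.609 0.149 0.049]
252 456 [0.591 0.132 0.049]
264 456 [0.598 0.133 0.051]
300 456 [0.612 0.144 0.05 ]
```

Call:
{"fn": "apply_moves", "kwargs": {"rows": [[[8, 2, 0, 0, 0, 0, 0.3], [18, 2, 0, 0, 0, 0, 0.3], [26, 2, 0, 0, 0, 0, 0.3], [26, 2, 0, 0, 0, 0, 0.3], [26, 2, 0, 0, 0, 0, 0.15], [26, 2, 0, 0, 0, 0, 0.05], [26, 2, 0, 0, 0, 0, 0], [26, 2, 0, 0, 0, 0, 0], [26, 2, 0, 0, 0, 0, 0]]], "newtons": 40}}

```text
time: 4.8
ee_pos: [0.5895, 0.1992, 0.03]
tcp_rot: [-102.4, 89.9, 170.0]
wrist_force: [0.7, 0.5, 0.5]
opening: -0.0002
```

```bash
python3 - <<'E'
from h import *
st()
o=get_obs()
d=np.radians(2.2); p=o["ee_pos"]
plan([p[0]-.132*np.cos(d),p[1]-.132*np.sin(d),p[2]],2.2)
E
```

```text
t 4.8 q [1.860e+01 1.510e+01 2.000e+00 7.690e+01 1.000e-01 1.062e+02] pos [0.5895 0.1992 0.03  ] tooly [ 0.999  0.042 -0.002] ang 2.4 xdir [-0.002  0.    -1.   ] F [0.7 0.5 0.5] open -0.0002
jaw 2.2 shift [0.2, -132.0, -0.5] rv [0.0035, -0.0004, 0.0018] deg 0.2
jaw 182.2 shift [0.2, -132.0, -0.5] rv [-3.1381, -0.0028, -0.0006] deg 179.8
```

```bash
python3 - <<'E'
from fit import *
c=cams.camera("scene"); save(c,"pics/s3.png",(270,130,400,230),6)
print((proj(c,[[.5895,.1992,.03],[.5895,.1992,.049]])-[270,130])*6)
w=cloud(c)
m=(w[...,0]>.5)&(w[...,0]<.65)&(w[...,1]>.15)&(w[...,1]<.25)&(w[...,2]>.1)&(w[...,2]<.16)
print(np.nanmean(w[m],0),np.nanmin(w[m],0),np.nanmax(w[m],0))
E
```

```text
[[314.08185622 412.86321412]
 [315.93889004 385.14985815]]
[0.59061124 0.18998539 0.13362103] [0.52888026 0.17547807 0.10003061] [0.64969462 0.21415314 0.15993823]
```

View pics/s3.png

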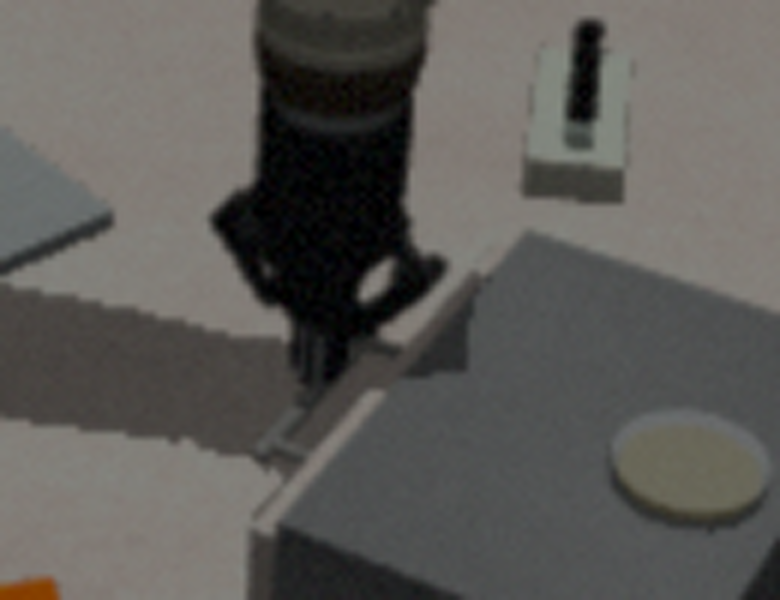

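```bash
python3 - <<'E'
from fit import *
c=cams.camera("scene"); save(c,"pics/s4.png",(305,170,345,210),15)
w=cloud(c)
for v in range(180,208):
    print(v,[(u,*(w[v,u]*1e3).round(0).astype(int)) for u in range(316,332,2)])
E
```

```text
180 [(316, np.int64(566), np.int64(194), np.int64(98)), (318, np.int64(576), np.int64(187), np.int64(107)), (320, np.int64(583), np.int64(188), np.int64(110)), (322, np.int64(584), np.int64(199), np.int64(103)), (324, np.int64(600), np.int64(182), np.int64(120)), (326, np.int64(604), np.int64(186), np.int64(119)), (328, np.int64(603), np.int64(203), np.int64(108)), (330, np.int64(610), np.int64(203), np.int64(112))]
181 [(316, np.int64(507), np.int64(300), np.int64(2)), (318, np.int64(576), np.int64(188), np.int64(103)), (320, np.int64(584), np.int64(187), np.int64(106)), (322, np.int64(587), np.int64(195), np.int64(103)), (324, np.int64(597), np.int64(188), np.int64(112)), (326, np.int64(605), np.int64(186), np.int64(116)), (328, np.int64(604), np.int64(200), np.int64(107)), (330, np.int64(612), np.int64(198), np.int64(111))]
182 [(316, np.int64(509), np.int64(296), np.int64(2)), (318, np.int64(579), np.int64(183), np.int64(103)), (320, np.int64(582), np.int64(190), np.int64(100)), (322, np.int64(587), np.int64(194), np.int64(100)), (324, np.int64(597), np.int64(188), np.int64(108))
[... 9851 characters left out ...]
nt64(125), np.int64(71)), (324, np.int64(634), np.int64(128), np.int64(72)), (326, np.int64(647), np.int64(117), np.int64(86)), (328, np.int64(650), np.int64(123), np.int64(84)), (330, np.int64(657), np.int64(122), np.int64(87))]
207 [(316, np.int64(576), np.int64(184), np.int64(0)), (318, np.int64(583), np.int64(185), np.int64(2)), (320, np.int64(627), np.int64(118), np.int64(72)), (322, np.int64(632), np.int64(120), np.int64(73)), (324, np.int64(645), np.int64(108), np.int64(88)), (326, np.int64(649), np.int64(113), np.int64(86)), (328, np.int64(654), np.int64(116), np.int64(86)), (330, np.int64(658), np.int64(120), np.int64(86))]<stdin>:5: RuntimeWarning: invalid value encountered in cast
```

View pics/s4.png

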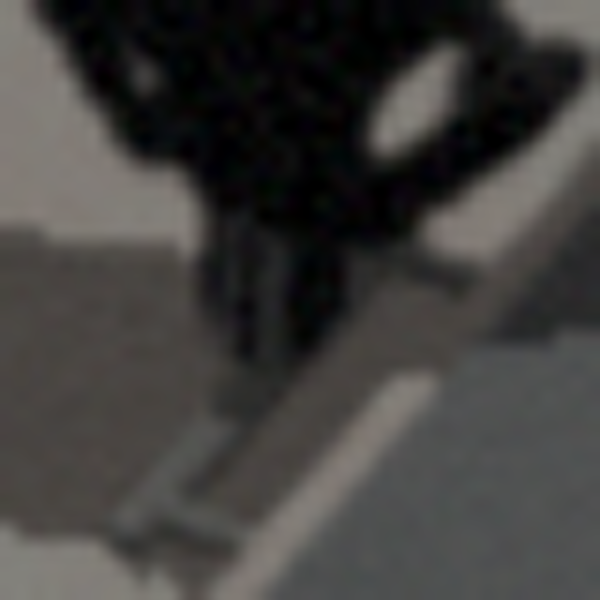

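```bash
python3 - <<'E'
from fit import *
c=cams.camera("scene")
for z in(.12,.13,.14,.15,.16): print(z,((proj(c,[[.569,.197,z],[.605,.197,z]])-[270,130])*4).round(0).tolist())
d=np.load("scene0.npz")["w"]
# start pose: TCP .2317,-.4988,.208
m=(np.hypot(d[...,0]-.2317,d[...,1]+.4988)<.07)&(d[...,2]>.15)&(d[...,2]<.3)
p=d[m]; print(m.sum(), np.sort(p[:,2])[:20].round(3))
E
```

```text
0.12 [[191.0, 177.0], [232.0, 193.0]]
0.13 [[191.0, 167.0], [233.0, 182.0]]
0.14 [[192.0, 156.0], [233.0, 171.0]]
0.15 [[193.0, 145.0], [234.0, 160.0]]
0.16 [[193.0, 134.0], [235.0, 150.0]]
458 [0.242 0.244 0.245 0.245 0.246 0.246 0.246 0.246 0.247 0.247 0.247 0.248
 0.248 0.249 0.249 0.249 0.249 0.249 0.25  0.25 ]
```

The shut fingers appear to stand about 20 mm higher than the reported TCP: the tips sit right above the bar, and pictures 0 and 1 show the same offset. I reopen, go 20 mm lower (safe under either reading) and close again.

Call:
{"fn": "apply_moves", "kwargs": {"rows": [[[-2, 1, 0, 0, 0, 0, 0.3], [-2, 1, 0, 0, 0, 0, 0.3], [-2, 1, 0, 0, 0, 0, 0.3], [5, 1, 0, 0, 0, 0, 0.3], [13, 1, 0, 0, 0, 0, 0.3], [20, 1, 0, 0, 0, 0, 0.3], [20, 1, 0, 0, 0, 0, 0.3], [20, 1, 0, 0, 0, 0, 0.1], [20, 1, 0, 0, 0, 0, 0], [20, 1, 0, 0, 0, 0, 0], [20, 1, 0, 0, 0, 0, 0]]], "newtons": 40}}

```text
time: 6.05
ee_pos: [0.5903, 0.1992, 0.0097]
tcp_rot: [-95.6, 89.9, 176.8]
wrist_force: [-1.1, 0.1, -4.6]
opening: 0.0097
```

```bash
python3 - <<'E'
from h import *
st()
c=cams.camera("scene"); save(c,"pics/s5.png",(270,130,400,230),6)
E
```

```text
t 6.05 q [ 18.6  15.7   0.5  74.8   0.  106.2] pos [0.5903 0.1992 0.0097] tooly [ 0.999  0.042 -0.002] ang 2.39 xdir [-0.002  0.    -1.   ] F [-1.1  0.1 -4.6] open 0.0097
```

View pics/s5.png

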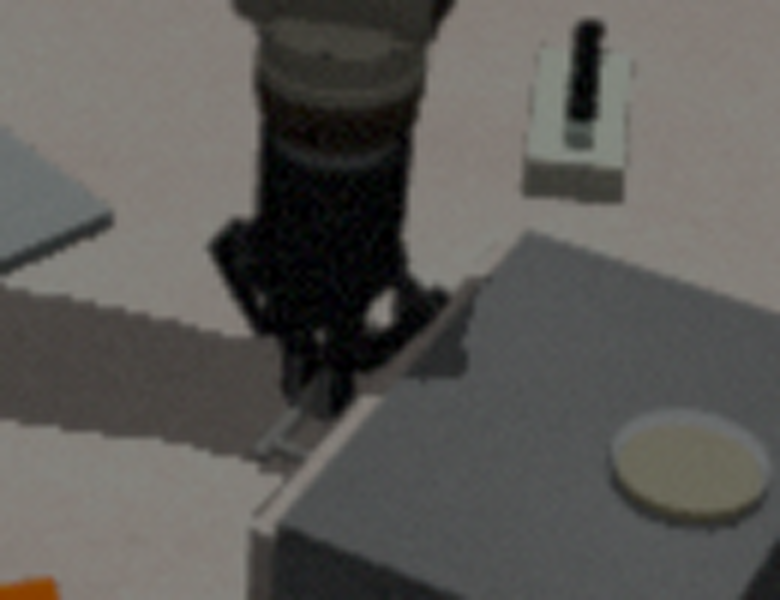

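The bar is gripped (opening 9.7 mm). Now I pull the drawer.

Call:
{"fn": "apply_moves", "kwargs": {"rows": [[[0, -5, 0, 0, 0, 0, 0], [0, -15, 0, 0, 0, 0, 0], [0, -30, 0, 0, 0, 0, 0], [0, -50, 0, 0, 0, 0, 0], [0, -70, 0, 0, 0, 0, 0], [0, -90, 0, 0, 0, 0, 0], [0, -107, 0, 0, 0, 0, 0], [0, -120, 0, 0, 0, 0, 0], [0, -128, 0, 0, 0, 0, 0], [0, -132, 0, 0, 0, 0, 0], [0, -132, 0, 0, 0, 0, 0], [0, -132, 0, 0, 0, 0, 0]]]}}

```text
time: 7.3
ee_pos: [0.4569, 0.1949, 0.0097]
tcp_rot: [-129.3, 89.7, 143.1]
wrist_force: [-1.3, 8.5, -7.7]
opening: 0.0094
```

```bash
python3 - <<'E'
from h import *
st()
c=cams.camera("scene"); save(c,"pics/s6.png",(230,130,430,270),4)
E
```

```text
t 7.3 q [ 23.   -1.2 -18.3  73.1   0.2 110.5] pos [0.4569 0.1949 0.0097] tooly [ 0.999  0.043 -0.004] ang 2.47 xdir [-0.004  0.003 -1.   ] F [-1.3  8.5 -7.7] open 0.0094
```

View pics/s6.png

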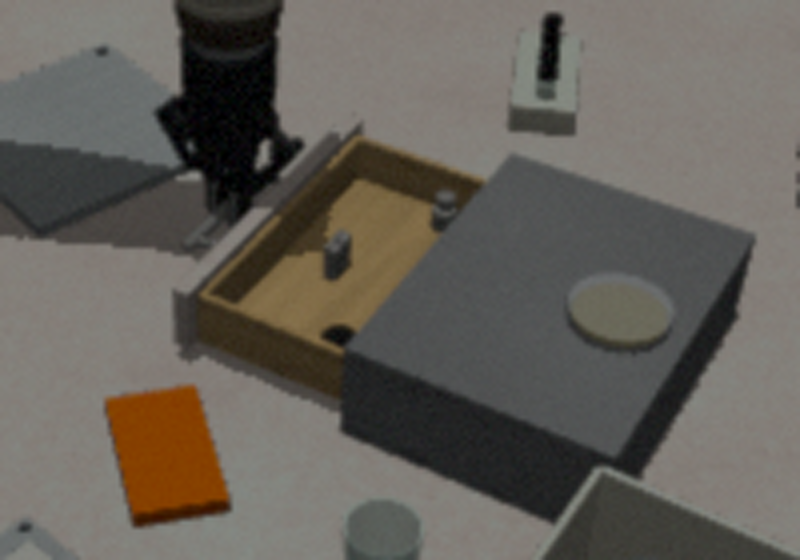

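Call:
{"fn": "apply_moves", "kwargs": {"rows": [[[0, 0, 0, 0, 0, 0, 0.25], [0, 0, 0, 0, 0, 0, 0.3], [0, 0, 0, 0, 0, 0, 0.3], [-15, 0, 0, 0, 0, 0, 0.3], [-40, 0, 0, 0, 0, 0, 0.3], [-80, 0, 0, 0, 0, 0, 0.3], [-120, 0, 0, 0, 0, 0, 0.4], [-150, 0, 0, 0, 0, 0, 0.5], [-160, 0, 0, 0, 0, 0, 0.5], [-160, 0, 0, 0, 0, 0, 0.5]]]}}

```text
time: 8.35
ee_pos: [0.4583, 0.1946, 0.1719]
tcp_rot: [-174.0, 89.8, 98.4]
wrist_force: [0.5, -0.5, -0.1]
opening: 0.0421
```

```bash
python3 - <<'E'
from fit import *
st()
c=cams.camera("scene"); save(c,"pics/s7.png",(290,165,350,210),12)
print([(d["at"],d["confidence"]) for d in cams.find_in("spacer",c)])
c2=cams.camera("top"); save(c2,"pics/t7.png",(150,130,300,250),5)
print([(d["at"],d["confidence"]) for d in cams.find_in("spacer",c2)])
w=cloud(c)
m=(w[...,0]>.5)&(w[...,0]<.6)&(w[...,1]>.1)&(w[...,1]<.26)&(w[...,2]>.028)&(w[...,2]<.06)
v,u=np.nonzero(m)
for a,b,p in zip(u,v,w[m]): 
    if p[2]>.048: print(a,b,p.round(3))
E
```

```text
t 8.35 q [ 22.9  -2.8  -1.8  90.9   0.2 110.4] pos [0.4583 0.1946 0.1719] tooly [ 0.999  0.043 -0.   ] ang 2.46 xdir [-0.001  0.004 -1.   ] F [ 0.5 -0.5 -0.1] open 0.0421
[([0.5668, 0.1913, 0.0415], 0.65)]
[]
310 175 [0.508 0.255 0.057]
309 176 [0.51  0.245 0.059]
310 176 [0.509 0.254 0.054]
311 176 [0.51  0.258 0.051]
308 177 [0.51  0.239 0.059]
309 177 [0.512 0.242 0.058]
310 177 [0.511 0.25  0.053]
307 178 [0.51  0.232 0.06 ]
308 178 [0.511 0.237 0.057]
309 178 [0.51  0.246 0.05 ]
307 179 [0.51  0.233 0.055]
308 179 [0.51  0.239 0.051]
306 180 [0.509 0.228 0.054]
307 180 [0.511 0.231 0.052]
305 181 [0.51  0.22  0.055]
306 181 [0.509 0.228 0.049]
303 182 [0.511 0.207 0.059]
304 182 [0.511 0.213 0.056]
305 182 [0.51  0.221 0.05 ]
302 183 [0.51  0.202 0.058]
303 183 [0.511 0.206 0.056]
304 183 [0.509 0.216 0.049]
302 184 [0.513 0.198 0.058]
303 184 [0.509 0.21  0.048]
300 185 [0.511 0.188 0.059]
301 185 [0.512 0.193 0.057]
302 185 [0.512 0.2   0.052]
300 186 [0.512 0.188 0.056]
301 186 [0.512 0.193 0.053]
302 186 [0.513 0.198 0.05 ]
298 187 [0.512 0.175 0.06 ]
299 187 [0.511 0.183 0.
[... 1236 characters left out ...]

312 193 [0.561 0.181 0.053]
313 193 [0.562 0.186 0.051]
314 193 [0.565 0.186 0.052]
292 194 [0.514 0.137 0.058]
293 194 [0.514 0.143 0.054]
313 194 [0.564 0.182 0.05 ]
290 195 [0.512 0.128 0.059]
291 195 [0.512 0.135 0.054]
292 195 [0.513 0.138 0.052]
293 195 [0.514 0.144 0.049]
290 196 [0.514 0.125 0.058]
291 196 [0.514 0.131 0.054]
288 197 [0.513 0.117 0.059]
289 197 [0.513 0.122 0.056]
291 197 [0.513 0.133 0.048]
288 198 [0.511 0.119 0.053]
289 198 [0.514 0.121 0.052]
290 198 [0.517 0.122 0.053]
287 199 [0.514 0.11  0.056]
288 199 [0.515 0.114 0.053]
286 200 [0.514 0.103 0.057]
287 200 [0.514 0.109 0.053]
286 201 [0.515 0.102 0.054]
287 201 [0.515 0.108 0.049]
286 202 [0.514 0.103 0.049]
```

View pics/s7.png

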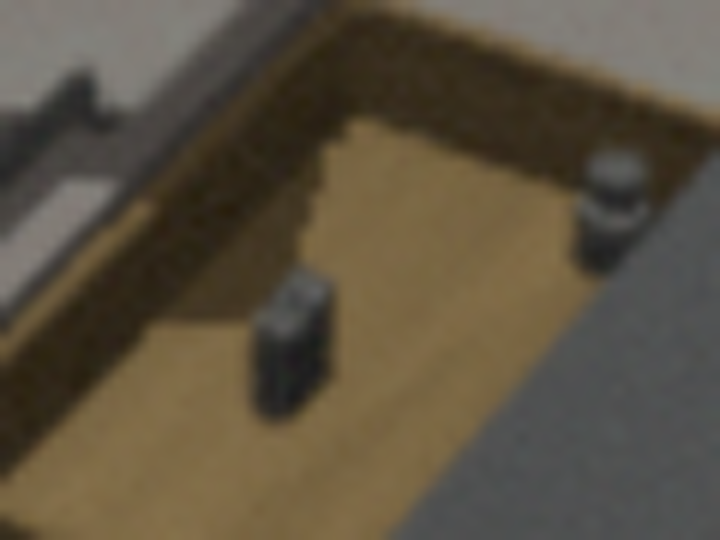

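View pics/t7.png

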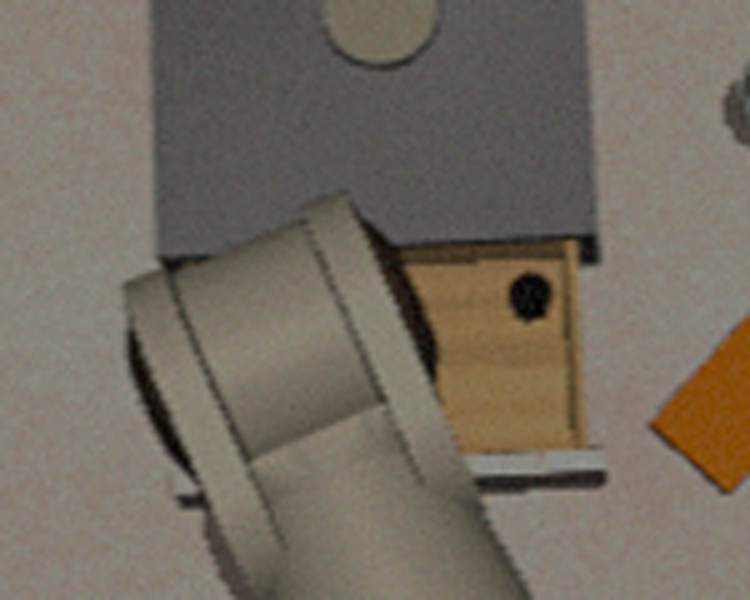

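```bash
cat > fs.py <<'E'
from fit import *
def fit_spacer(c,x0,y0,z0,m=3,yaws=(-20,-10,0,10,20),ret=False):
    roi=roi_of(c,box(x0,y0,0,-.012,.012,-.016,.016,z0,z0+.032),m)
    # two side faces classes
    def bs(p):
        V=box(*p,-.006,.006,-.014,.014,z0,z0+.032); return [(V,1,2)]
    best=None
    for a in yaws:
        p=np.array([x0,y0,np.radians(a)])
        s=np.vstack([p]+[p+np.eye(3)[i]*d for i,d in enumerate((.005,.005,.12))])
        r=minimize(lambda p:cost(c,bs(p),roi,3),p,method="Nelder-Mead",options=dict(initial_simplex=s))
        print(a,round(r.fun,1),r.x[:2].round(4),np.degrees(r.x[2]).round(1))
        if best is None or r.fun<best.fun: best=r
    p=best.x
    im=cv2.resize(c["pixels"][:,:,::-1],None,fx=16,fy=16)
    V=((proj(c,bs(p)[0][0])+.5)*16).astype(int)
    cv2.polylines(im,[V[4:]],True,(0,0,255),1); cv2.polylines(im,[V[:4]],True,(0,255,0),1)
    r=np.array(roi)*16; cv2.imwrite(f"pics/fs_{c['shot']}.png",im[r[1]:r[3],r[0]:r[2]]); print(f"pics/fs_{c['shot']}.png")
    return p
E
python3 - <<'E'
from fs import *
c=cams.camera("scene")
fit_spacer(c,.559,.194,.022)
E
```

```text
-20 398.3 [0.5568 0.2005] 13.2
-10 398.2 [0.5569 0.2006] 12.9
0 398.5 [0.5574 0.1996] 12.7
10 398.5 [0.5573 0.1997] 12.5
20 398.2 [0.5571 0.2008] 13.9
pics/fs_18.png
```

View pics/fs_18.png

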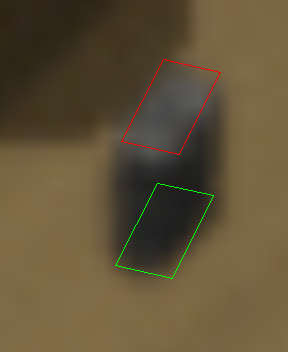

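Call:
{"fn": "apply_moves", "kwargs": {"rows": [[[0, 0, 20, 0, 0, 0, 0.5], [-10, 0, 60, 0, 0, 0, 0.5], [-20, 0, 105, 0, 0, 0, 0.5], [-20, 0, 150, 0, 0, 0, 0.5], [-20, 0, 180, 0, 0, 0, 0.5], [-20, 0, 180, 0, 0, 0, 0.5]]]}}

```text
time: 9.2
ee_pos: [0.4644, 0.0114, 0.187]
tcp_rot: [-101.8, 89.6, 170.4]
wrist_force: [-0.2, 0.2, -0.0]
opening: 0.0428
```

```bash
python3 - <<'E'
from fs import *
st()
c2=cams.camera("top"); save(c2,"pics/t8.png",(190,160,260,230),10)
c=cams.camera("scene"); save(c,"pics/s8.png",(290,165,350,210),12)
print(cams.find_in("spacer",c2))
fit_spacer(c2,.559,.196,.022)
fit_spacer(c,.557,.196,.022,m=2)
E
```

```text
t 9.2 q [ 1.4 -6.6 -3.7 93.3  0.1 89.1] pos [0.4644 0.0114 0.187 ] tooly [ 0.999  0.039 -0.007] ang 2.25 xdir [-0.007  0.001 -1.   ] F [-0.2  0.2 -0. ] open 0.0428
[{'at': [0.5542, 0.1976, 0.0506], 'confidence': 0.6}]
-20 54.7 [0.5586 0.1966] 4.9
-10 53.8 [0.5585 0.1966] 4.6
0 53.9 [0.5586 0.1967] 4.4
10 53.7 [0.5586 0.1966] 3.9
20 54.2 [0.5585 0.1967] 4.6
pics/fs_19.png
-20 129.9 [0.5576 0.1993] 7.5
-10 129.8 [0.5575 0.1992] 8.2
0 129.5 [0.5577 0.1987] 8.6
10 128.9 [0.5575 0.1991] 8.6
20 134.1 [0.5577 0.1995] 10.6
pics/fs_20.png
```

View pics/t8.png

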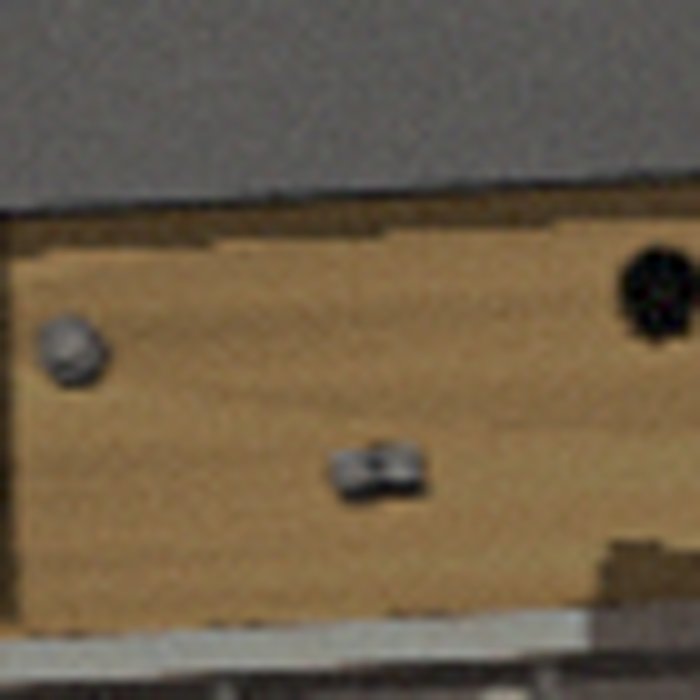

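View pics/s8.png

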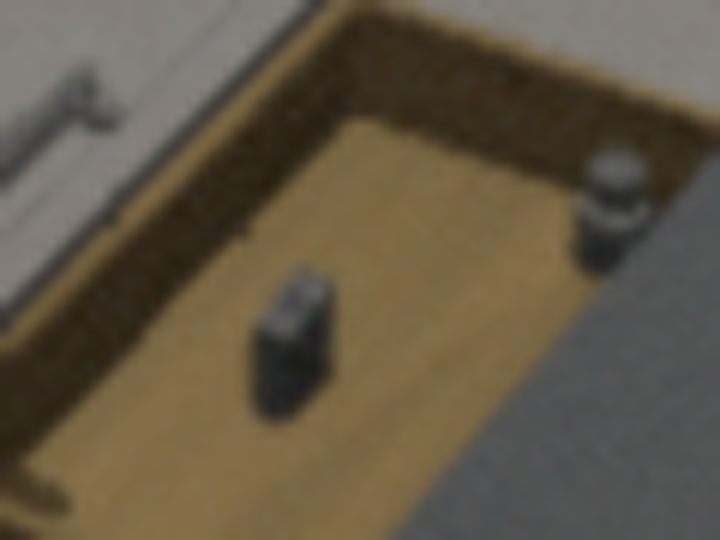

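Call:
{"fn": "apply_moves", "kwargs": {"rows": [[[0, 0, 0, 0, 0, 0, 0.15], [0, 0, 0, 0, 0, 0, 0.15], [0, 0, 0, 0, 0, 0, 0.15], [0, 0, 0, 0, 0, 0, 0.15]]]}}

```text
time: 9.75
ee_pos: [0.4645, 0.015, 0.1872]
tcp_rot: [-108.9, 89.6, 163.6]
wrist_force: [-0.7, 0.9, 0.4]
opening: 0.0125
```

```bash
python3 - <<'E'
from fs import *
st(); o=get_obs(); p=o["ee_pos"]; Y=np.array([.999,.039,0])*o["opening"]/2
c=cams.camera("scene")
q=proj(c,[p-Y,p,p+Y]); print(q)
u0,v0=q[1].round().astype(int); cr=(u0-30,v0-40,u0+30,v0+20)
save(c,"pics/s9.png",cr,10); print(cr)
for dz in(.015,.02,.025,.03): print(dz,((proj(c,[p-Y*2+[0,0,dz],p+Y*2+[0,0,dz]])-cr[:2]+.5)*10).round().tolist())
w=cloud(c)
m=(np.hypot(w[...,0]-p[0],w[...,1]-p[1])<.05)&(w[...,2]>.15)&(w[...,2]<.26)
print(np.sort(w[m][:,2])[:15].round(4)-p[2])
E
```

```text
t 9.75 q [ 1.8 -6.6 -3.7 93.3  0.1 89.3] pos [0.4645 0.015  0.1872] tooly [ 0.999  0.043 -0.007] ang 2.49 xdir [-0.007  0.002 -1.   ] F [-0.7  0.9  0.4] open 0.0125
[[251.5125513  174.10014037]
 [253.32752016 174.78843453]
 [255.15047532 175.47975735]]
(np.int64(223), np.int64(135), np.int64(283), np.int64(195))
0.015 [[269.0, 346.0], [342.0, 373.0]]
0.02 [[268.0, 331.0], [341.0, 358.0]]
0.025 [[266.0, 316.0], [340.0, 344.0]]
0.03 [[265.0, 301.0], [339.0, 329.0]]
[0.02291983 0.02381983 0.02391983 0.02531983 0.02601983 0.02791983
 0.02801983 0.02821983 0.02831983 0.02891983 0.02891983 0.02941983
 0.02951983 0.02961983 0.02971983]
```

View pics/s9.png

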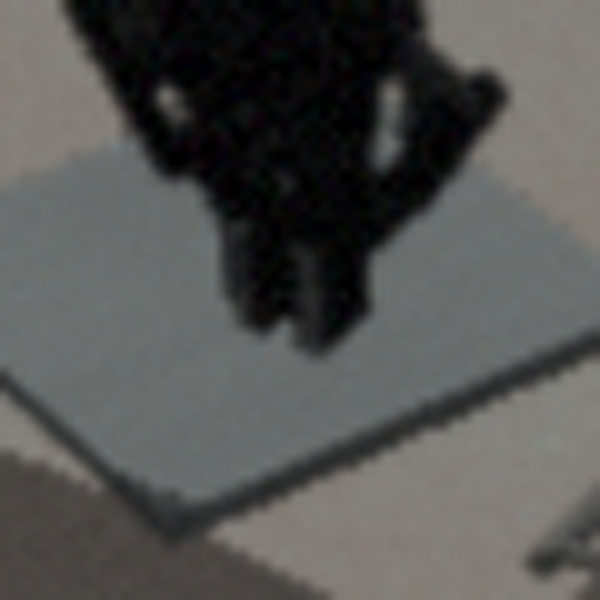

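```bash
python3 - <<'E'
from h import *
plan([.558,.1975,.12],5); plan([.558,.1975,.017],5)
E
```

```text
jaw 5 shift [66.9, 101.8, -178.2] rv [-0.044, -0.0025, 0.0069] deg 2.6
jaw 185 shift [66.9, 101.8, -178.2] rv [3.0976, 0.0106, 0.0039] deg 177.5
jaw 5 shift [169.9, 102.5, -178.0] rv [-0.044, -0.0025, 0.0069] deg 2.6
jaw 185 shift [169.9, 102.5, -178.0] rv [3.0976, 0.0106, 0.0039] deg 177.5
```

Call:
{"fn": "apply_moves", "kwargs": {"rows": [[[5, 10, -18, 0, 0, 0, 0.5], [15, 30, -53, -0.01, 0, 0.002, 0.5], [28, 52, -90, -0.02, 0, 0.003, 0.5], [42, 75, -130, -0.03, 0, 0.005, 0.5], [55, 92, -160, -0.04, 0, 0.007, 0.5], [63, 100, -174, -0.044, -0.002, 0.007, 0.5], [67, 102, -178, -0.044, -0.002, 0.007, 0.5], [67, 102, -178, -0.044, -0.002, 0.007, 0.5], [90, 102, -178, -0.044, -0.002, 0.007, 0.5], [115, 102, -178, -0.044, -0.002, 0.007, 0.5], [130, 102, -178, -0.044, -0.002, 0.007, 0.5], [130, 102, -178, -0.044, -0.002, 0.007, 0.5]]]}}

```text
time: 11.0
ee_pos: [0.5566, 0.196, 0.0556]
tcp_rot: [-84.6, 89.9, -169.7]
wrist_force: [-0.2, 0.2, -0.6]
opening: 0.0427
```

```bash
python3 - <<'E'
from h import *
c=cams.camera("scene"); save(c,"pics/s10.png",(285,150,345,210),10)
st();plan([.558,.1975,.017],5)
E
```

```text
t 11.05 q [ 19.4  10.3  -0.7  79.    0.  104.5] pos [0.5573 0.1965 0.0571] tooly [ 0.996  0.086 -0.001] ang 4.94 xdir [-0.001  0.    -1.   ] F [-0.5 -0.2  0. ] open 0.0427
jaw 5 shift [40.1, 0.8, -1.0] rv [-0.001, -0.0003, 0.0006] deg 0.1
jaw 185 shift [40.1, 0.8, -1.0] rv [3.1406, 0.001, 0.0004] deg 179.9
```

View pics/s10.png

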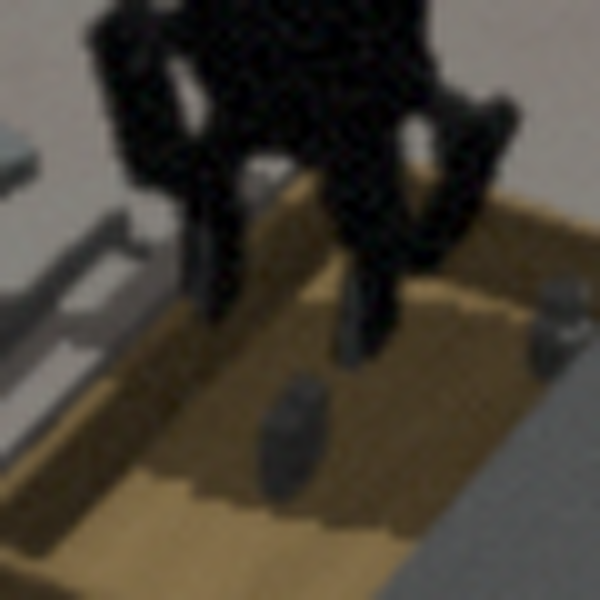

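Call:
{"fn": "apply_moves", "kwargs": {"rows": [[[10, 1, -1, 0, 0, 0, 0.5], [22, 1, -1, 0, 0, 0, 0.5], [33, 1, -1, 0, 0, 0, 0.5], [40, 1, -1, 0, 0, 0, 0.5], [40, 1, -1, 0, 0, 0, 0.4], [40, 1, -1, 0, 0, 0, 0.25], [40, 1, -1, 0, 0, 0, 0.15], [40, 1, -1, 0, 0, 0, 0.05], [40, 1, -1, 0, 0, 0, 0], [40, 1, -1, 0, 0, 0, 0], [40, 1, -1, 0, 0, 0, 0]]], "newtons": 50}}

```text
time: 12.15
ee_pos: [0.5586, 0.1977, 0.0178]
tcp_rot: [136.9, 90.0, 51.8]
wrist_force: [-0.2, -0.0, 5.6]
opening: 0.0107
```

```bash
python3 - <<'E'
from h import *
c=cams.camera("scene"); save(c,"pics/s11.png",(285,150,345,210),10)
st()
E
```

```text
t 12.2 q [ 19.5  11.3  -4.   74.7   0.  104.5] pos [0.5587 0.1977 0.0178] tooly [0.996 0.086 0.001] ang 4.95 xdir [ 0.001  0.001 -1.   ] F [0.7 1.3 5.4] open 0.0101
```

View pics/s11.png

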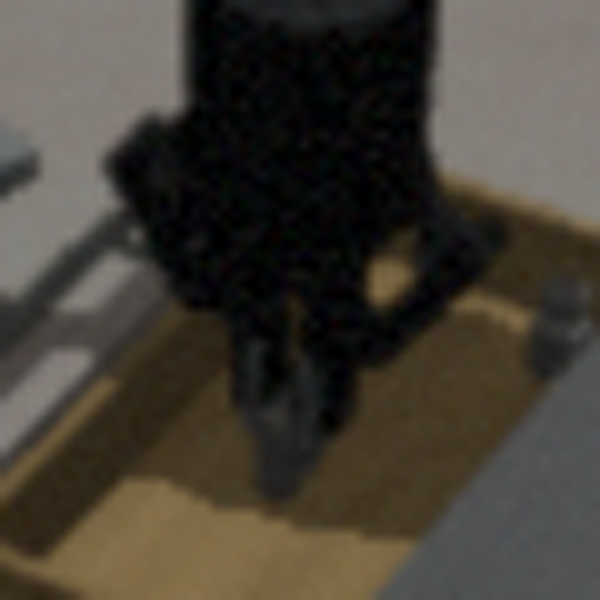

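```bash
python3 - <<'E'
from h import *
plan([.5587,.1977,.14],5); plan([.614,-.1965,.12],-11.7); plan([.614,-.1965,.06],-11.7)
E
```

```text
jaw 5 shift [-122.2, 0.1, -0.0] rv [-0.001, -0.0006, -0.0006] deg 0.1
jaw 185 shift [-122.2, 0.1, -0.0] rv [3.1406, -0.001, 0.0009] deg 179.9
jaw -11.7 shift [-102.4, 21.2, 397.5] rv [0.2905, -0.0007, -0.0005] deg 16.6
jaw 168.3 shift [-102.4, 21.2, 397.5] rv [-2.8511, 0.0008, -0.001] deg 163.4
jaw -11.7 shift [-42.4, 21.2, 397.5] rv [0.2905, -0.0007, -0.0005] deg 16.6
jaw 168.3 shift [-42.4, 21.2, 397.5] rv [-2.8511, 0.0008, -0.001] deg 163.4
```

Call:
{"fn": "apply_moves", "kwargs": {"rows": [[[-8, 0, 0, 0, 0, 0, 0], [-25, 0, 0, 0, 0, 0, 0], [-55, 0, 0, 0, 0, 0, 0], [-90, 0, 0, 0, 0, 0, 0], [-115, 0, 0, 0, 0, 0, 0], [-120, 1, 15, 0.01, 0, 0, 0], [-120, 3, 45, 0.03, 0, 0, 0], [-120, 5, 85, 0.06, 0, 0, 0], [-120, 7, 130, 0.095, 0, 0, 0], [-120, 9, 175, 0.13, 0, 0, 0], [-120, 12, 220, 0.16, 0, 0, 0], [-120, 14, 265, 0.195, 0, 0, 0], [-118, 16, 310, 0.225, 0, 0, 0], [-114, 18, 345, 0.25, 0, 0, 0], [-108, 20, 375, 0.275, 0, 0, 0], [-103, 21, 392, 0.288, 0, 0, 0], [-102, 21, 397, 0.29, 0, 0, 0], [-102, 21, 397, 0.29, 0, 0, 0], [-102, 21, 397, 0.29, 0, 0, 0]]]}}

```text
time: 14.1
ee_pos: [0.6137, -0.1949, 0.1197]
tcp_rot: [167.1, 89.9, 65.5]
wrist_force: [-0.8, 1.1, -1.0]
opening: 0.0107
```

```bash
python3 - <<'E'
from fit import *
st(); o=get_obs();p=o["ee_pos"]
c=cams.camera("scene"); save(c,"pics/s12.png",(190,220,300,320),6)
# predicted spacer outline
a=np.radians(-11.7)
V=box(p[0],p[1],a,-.006,.006,-.014,.014,p[2]+.004,p[2]+.036)
im=cv2.resize(c["pixels"][:,:,::-1],None,fx=8,fy=8)
q=((proj(c,V)+.5)*8).astype(int); cv2.polylines(im,[q[:4]],True,(0,255,0),1); cv2.polylines(im,[q[4:]],True,(0,0,255),1)
u,v=(q.mean(0)).astype(int); cv2.imwrite("pics/s12b.png",im[v-300:v+300,u-350:u+350])
E
```

```text
t 14.1 q [-17.6  17.2  14.4  87.2   0.1  83.9] pos [ 0.6137 -0.1949  0.1197] tooly [ 0.98  -0.201  0.   ] ang -11.6 xdir [ 0.     0.001 -1.   ] F [-0.8  1.1 -1. ] open 0.0107
```

View pics/s12b.png

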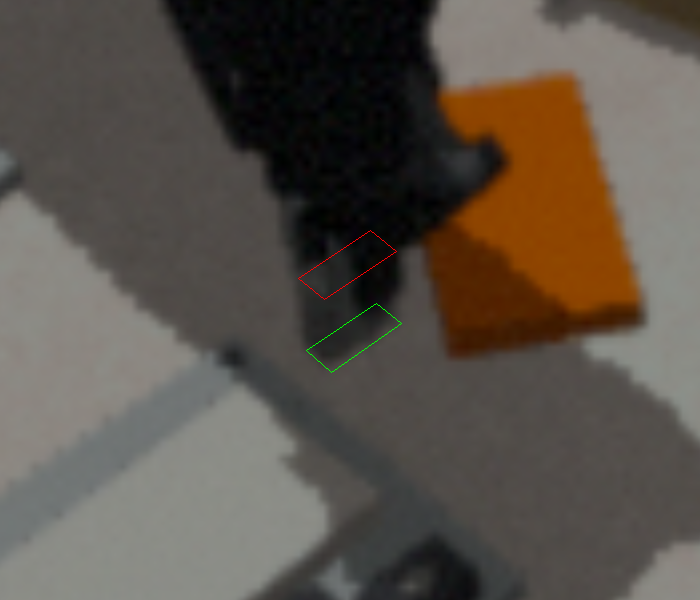

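Call:
{"fn": "apply_moves", "kwargs": {"rows": [[[8, 0, 1, 0, 0, 0, 0], [25, 0, 1, 0, 0, 0, 0], [48, 0, 2, 0, 0, 0, 0], [68, 0, 2, 0, 0, 0, 0], [82, 0, 2, 0, 0, 0, 0], [87, 0, 2, 0, 0, 0, 0], [87, 0, 2, 0, 0, 0, 0], [87, 0, 2, 0, 0, 0, 0]]]}}

```text
time: 14.95
ee_pos: [0.614, -0.1967, 0.034]
tcp_rot: [110.6, 89.9, 9.1]
wrist_force: [0.7, 0.2, -0.2]
opening: 0.0106
```

```bash
cat > ov.py <<'E'
from fit import *
import sys
def ov(c,fn,dz=.0042,s=10,h=(300,350)):
    o=get_obs();p=o["ee_pos"]; a=np.radians(-11.7)
    jx,jy=.5675,-.2278
    im=cv2.convertScaleAbs(cv2.resize(c["pixels"][:,:,::-1],None,fx=s,fy=s,interpolation=cv2.INTER_CUBIC),alpha=1.6)
    V=box(p[0],p[1],a,-.006,.006,-.014,.014,p[2]+dz,p[2]+dz+.032)
    q=((proj(c,V)+.5)*s).astype(int); cv2.polylines(im,[q[:4]],True,(0,255,0),1); cv2.polylines(im,[q[4:]],True,(0,0,255),1)
    for B,_,_ in jigboxes([jx,jy,a,-.0062,-.0054,np.radians(2.57)],0)[1]+[jigboxes([jx,jy,a,-.0062,-.0054,np.radians(2.57)],0)[2]]:
        cv2.polylines(im,[((proj(c,B[4:])+.5)*s).astype(int)],True,(255,255,0),1)
    u,v=(q.mean(0)).astype(int); cv2.imwrite(fn,im[max(0,v-h[0]):v+h[0],max(0,u-h[1]):u+h[1]])
    l=np.array([[np.cos(a),np.sin(a)],[-np.sin(a),np.cos(a)]])@(p[:2]-[jx,jy]); print("tcp in jig mm",(l*1e3).round(1),"bottom z",round(p[2]+dz,4))
E
python3 - <<'E'
from ov import *
st(); ov(cams.camera("scene"),"pics/s13.png")
c=cams.camera("top"); save(c,"pics/t13.png",(310,150,410,250),6)
E
```

```text
t 14.95 q [-17.8  17.9   5.8  77.8   0.1  83.8] pos [ 0.614  -0.1967  0.034 ] tooly [ 0.98  -0.201  0.002] ang -11.57 xdir [ 0.002  0.    -1.   ] F [ 0.7  0.2 -0.2] open 0.0106
tcp in jig mm [39.4 39.8] bottom z 0.0384
```

View pics/s13.png

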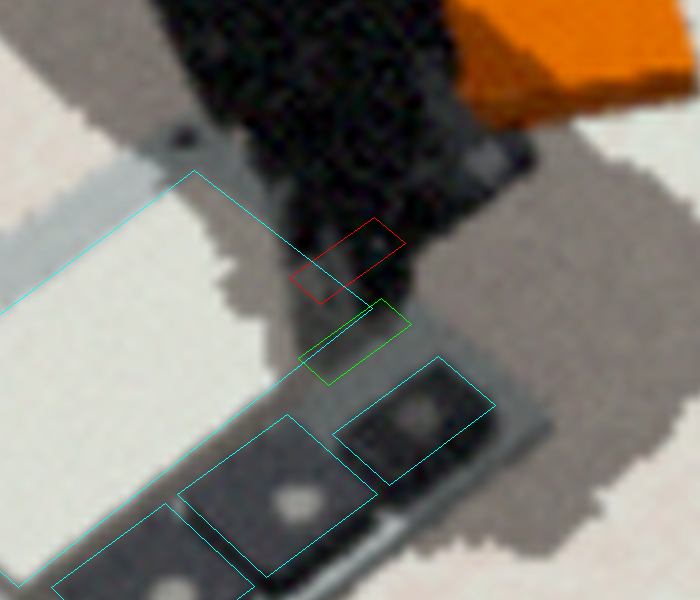

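View pics/t13.png

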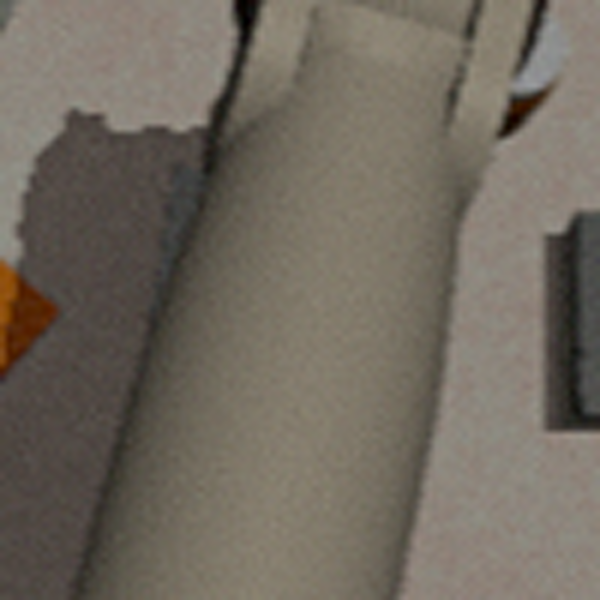

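```bash
python3 - <<'E'
from ov import *
c=cams.camera("scene")
p=get_obs()["ee_pos"]; u,v=proj(c,p+[0,0,.02])[0].astype(int)
cr=c["pixels"][v-12:v+14,u-14:u+16,::-1].astype(float)
im=np.clip((cr-10)*3.5,0,255).astype(np.uint8)
im=cv2.resize(im,None,fx=22,fy=22,interpolation=cv2.INTER_CUBIC)
a=np.radians(-11.6)
for dz,col in((.0042,(0,255,0)),(.0072,(0,255,255))):
    V=box(p[0],p[1],a,-.006,.006,-.014,.014,p[2]+dz,p[2]+dz+.032)
    q=((proj(c,V)-[u-14,v-12]+.5)*22).astype(int); cv2.polylines(im,[q[:4]],True,col,1); cv2.polylines(im,[q[4:]],True,col,1)
cv2.imwrite("pics/s14.png",im)
w=cloud(c)
for vv in range(v-6,v+12): print(vv-v,[(uu-u,*(w[vv,uu]*1e3).round().tolist()) for uu in range(u-9,u+8,2)])
E
```

```text
-6 [(np.int64(-9), 566.0, -177.0, 30.0), (np.int64(-7), 600.0, -205.0, 79.0), (np.int64(-5), 606.0, -205.0, 83.0), (np.int64(-3), 616.0, -209.0, 93.0), (np.int64(-1), 626.0, -212.0, 103.0), (np.int64(1), 630.0, -209.0, 103.0), (np.int64(3), 640.0, -214.0, 114.0), (np.int64(5), 649.0, -217.0, 124.0), (np.int64(7), 656.0, -218.0, 129.0)]
-5 [(np.int64(-9), 567.0, -179.0, 28.0), (np.int64(-7), 599.0, -205.0, 74.0), (np.int64(-5), 605.0, -204.0, 78.0), (np.int64(-3), 616.0, -209.0, 89.0), (np.int64(-1), 624.0, -210.0, 96.0), (np.int64(1), 627.0, -206.0, 94.0), (np.int64(3), 640.0, -215.0, 111.0), (np.int64(5), 648.0, -216.0, 118.0), (np.int64(7), 655.0, -218.0, 124.0)]
-4 [(np.int64(-9), 569.0, -181.0, 27.0), (np.int64(-7), 572.0, -177.0, 26.0), (np.int64(-5), 606.0, -206.0, 76.0), (np.int64(-3), 608.0, -200.0, 72.0), (np.int64(-1), 620.0, -207.0, 87.0), (np.int64(1), 627.0, -207.0, 92.0), (np.int64(3), 643.0, -218.0, 112.0), (np.int64(5), 647.0, -216.0, 114.0), (np.int64(7), 591.0, -141.0, 3.0)]
-3 [(np.int64(-9), 571.0, -183.0, 27.0), (np.int64(-7), 574.0, -180.0, 26.0), (np.int64(-5),
[... 4179 characters left out ...]
np.int64(7), 629.0, -190.0, 25.0)]
10 [(np.int64(-9), 597.0, -217.0, 26.0), (np.int64(-7), 599.0, -211.0, 21.0), (np.int64(-5), 600.0, -205.0, 15.0), (np.int64(-3), 602.0, -200.0, 12.0), (np.int64(-1), 607.0, -197.0, 12.0), (np.int64(1), 611.0, -194.0, 12.0), (np.int64(3), 615.0, -190.0, 11.0), (np.int64(5), 628.0, -198.0, 28.0), (np.int64(7), 633.0, -196.0, 30.0)]
11 [(np.int64(-9), 598.0, -218.0, 23.0), (np.int64(-7), 599.0, -212.0, 18.0), (np.int64(-5), 599.0, -204.0, 11.0), (np.int64(-3), 605.0, -203.0, 13.0), (np.int64(-1), 608.0, -199.0, 11.0), (np.int64(1), 613.0, -196.0, 11.0), (np.int64(3), 625.0, -202.0, 26.0), (np.int64(5), 629.0, -199.0, 26.0), (np.int64(7), 636.0, -199.0, 31.0)]
```

View pics/s14.png

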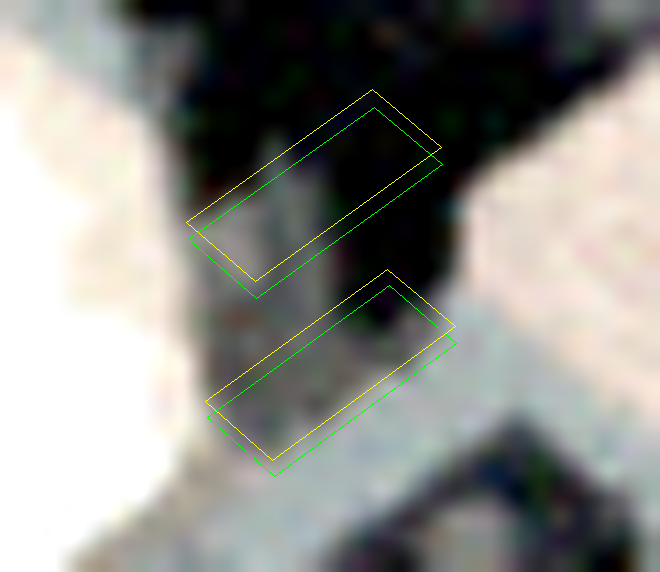

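Call:
{"fn": "apply_moves", "kwargs": {"rows": [[[4, 0, 0, 0, 0, 0, 0], [10, 0, 0, 0, 0, 0, 0], [16, 0, 0, 0, 0, 0, 0], [21, 0, 0, 0, 0, 0, 0], [25, 0, 0, 0, 0, 0, 0], [27, 0, 0, 0, 0, 0, 0], [27, 0, 0, 0, 0, 0, 0]]]}}

```text
time: 15.8
ee_pos: [0.6139, -0.1968, 0.0066]
tcp_rot: [116.2, 89.9, 14.6]
wrist_force: [0.5, 0.3, -1.2]
opening: 0.0105
```

```bash
python3 - <<'E'
from ov import *
st(); ov(cams.camera("scene"),"pics/s15.png",dz=.007,s=12)
E
```

```text
t 15.8 q [-17.8  18.5   3.6  74.9   0.1  83.8] pos [ 0.6139 -0.1968  0.0066] tooly [ 0.98  -0.201  0.002] ang -11.58 xdir [ 0.002  0.    -1.   ] F [ 0.5  0.3 -1.2] open 0.0105
tcp in jig mm [39.3 39.8] bottom z 0.014
```

View pics/s15.png

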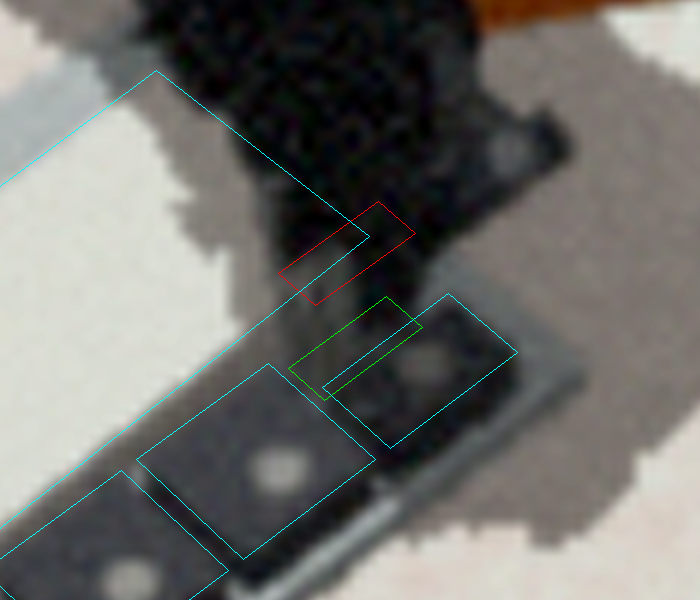

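Call:
{"fn": "apply_moves", "kwargs": {"rows": [[[1, 0, 0, 0, 0, 0, 0], [2, 0, 0, 0, 0, 0, 0], [3, 0, 0, 0, 0, 0, 0], [3, 0, 0, 0, 0, 0, 0]]]}}

```text
time: 16.25
ee_pos: [0.6145, -0.197, 0.0058]
tcp_rot: [98.3, 89.8, -3.3]
wrist_force: [-3.2, 1.1, 8.4]
opening: 0.0106
```

Contact at TCP z = 5.8 mm matches the bed height exactly, going by where the spacer stood in the drawer when gripped. I release gently.

Call:
{"fn": "apply_moves", "kwargs": {"rows": [[[0, 0, 0, 0, 0, 0, 0], [0, 0, 0, 0, 0, 0, 0.16], [0, 0, 0, 0, 0, 0, 0.22], [0, 0, 0, 0, 0, 0, 0.28], [0, 0, 0, 0, 0, 0, 0.3], [-5, 0, 0, 0, 0, 0, 0.3], [-15, 0, 0, 0, 0, 0, 0.3], [-30, 0, 0, 0, 0, 0, 0.3], [-55, 0, 0, 0, 0, 0, 0.3], [-85, 0, 0, 0, 0, 0, 0.3], [-110, -5, 0, 0, 0, 0, 0.3], [-125, -20, 0, 0, 0, 0, 0.15], [-130, -50, 0, 0, 0, 0, 0], [-130, -90, 0, 0, 0, 0, 0], [-130, -130, 0, 0, 0, 0, 0], [-130, -160, 0, 0, 0, 0, 0], [-130, -170, 0, 0, 0, 0, 0], [-130, -170, 0, 0, 0, 0, 0]]]}}

```text
time: 18.05
ee_pos: [0.4473, -0.1629, 0.1369]
tcp_rot: [91.7, 89.6, -9.9]
wrist_force: [0.5, -0.1, -0.6]
opening: 0.0002
```

```bash
cat > chk.py <<'E'
from ov import *
import sys
n=sys.argv[1]
st()
c=cams.camera("scene"); 
for s_,c_,cr in(("s",c,(185,245,285,325)),("t",cams.camera("top"),(325,165,395,235))):
    im=c_["pixels"][cr[1]:cr[3],cr[0]:cr[2],::-1]
    cv2.imwrite(f"pics/{s_}{n}.png",cv2.convertScaleAbs(cv2.resize(im,None,fx=7,fy=7,interpolation=cv2.INTER_CUBIC),alpha=1.5))
w=cloud(c); a=np.radians(-11.7)
d=w[...,:2]-[.5675,-.2278]; lx=np.cos(a)*d[...,0]+np.sin(a)*d[...,1]; ly=-np.sin(a)*d[...,0]+np.cos(a)*d[...,1]
m=(lx>.02)&(lx<.06)&(ly>.015)&(ly<.065)&(w[...,2]>.03)&(w[...,2]<.06)
P=np.stack([lx[m],ly[m],w[...,2][m]],-1)*1e3
print("spacer pts n,z95,min,max",len(P)); 
if len(P): print(np.percentile(P,[3,50,97],0).round(1))
E
python3 chk.py 16
```

```text
t 18.05 q [-20.1  -6.4  -9.1  87.    0.1  81.5] pos [ 0.4473 -0.1629  0.1369] tooly [ 0.98  -0.201  0.007] ang -11.6 xdir [ 0.006 -0.001 -1.   ] F [ 0.5 -0.1 -0.6] open 0.0002
spacer pts n,z95,min,max 79
[[30.  24.6 30.4]
 [42.2 36.1 40.9]
 [46.7 50.7 45.1]]
```

View pics/s16.png

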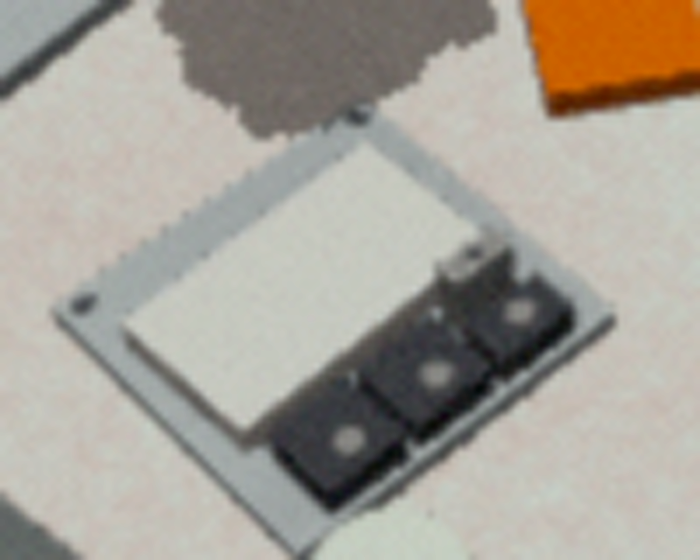

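View pics/t16.png

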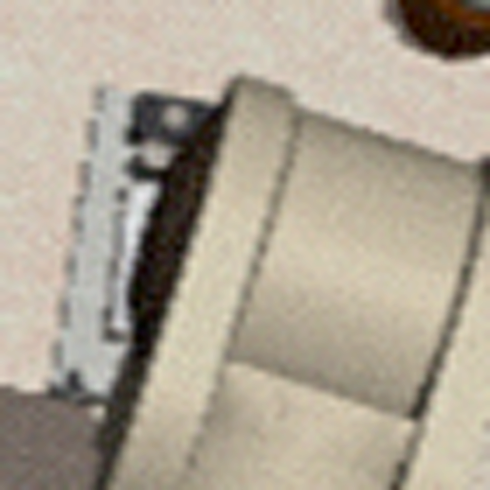

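The spacer stands upright in the gap at the set-back stop (scene crop px (470,255), top about 42 mm). The tile is undisturbed. Now I go behind the tile with shut fingers.

```bash
python3 - <<'E'
from fs import *
plan([.5013,-.2222,.06],-11.7); plan([.5013,-.2222,-.0075],-11.7)
c=cams.camera("scene"); print(fit_spacer(c,.613,-.1965,.010,yaws=(-20,-8)))
E
```

```text
jaw -11.7 shift [76.4, 63.2, 47.3] rv [0.0021, -0.0004, -0.0057] deg 0.3
jaw 168.3 shift [76.4, 63.2, 47.3] rv [-3.1395, 0.009, -0.0006] deg 179.9
jaw -11.7 shift [143.9, 62.8, 47.3] rv [0.0021, -0.0004, -0.0057] deg 0.3
jaw 168.3 shift [143.9, 62.8, 47.3] rv [-3.1395, 0.009, -0.0006] deg 179.9
-20 711.6 [ 0.6237 -0.2091] -20.5
-8 705.6 [ 0.6237 -0.2086] -25.6
pics/fs_31.png
[ 0.62366088 -0.20860023 -0.44636385]
```

Call:
{"fn": "apply_moves", "kwargs": {"rows": [[[6, 6, 5, 0, 0, -0.002, 0], [20, 20, 15, 0, 0, -0.003, 0], [40, 40, 30, 0, 0, -0.005, 0], [60, 55, 42, 0, 0, -0.006, 0], [78, 63, 47, 0.002, 0, -0.006, 0], [100, 63, 47, 0.002, 0, -0.006, 0], [115, 63, 47, 0.002, 0, -0.006, 0], [120, 63, 47, 0.002, 0, -0.006, 0], [120, 63, 47, 0.002, 0, -0.006, 0]]]}}

```text
time: 19.1
ee_pos: [0.5012, -0.2217, 0.015]
tcp_rot: [-105.8, 89.8, 152.5]
wrist_force: [0.9, 0.2, -0.2]
opening: 0.0
```

```bash
python3 chk.py 17; python3 - <<'E'
from h import *
plan([.5013,-.2222,-.0075],-11.7)
E
```

```text
t 19.1 q [-23.9   5.6 -10.6  73.9   0.   77.8] pos [ 0.5012 -0.2217  0.015 ] tooly [ 0.979 -0.202 -0.003] ang -11.68 xdir [-0.002  0.001 -1.   ] F [ 0.9  0.2 -0.2] open 0.0
spacer pts n,z95,min,max 80
[[32.5 24.2 30.3]
 [42.4 36.3 41.3]
 [52.1 50.7 45.3]]
jaw -11.7 shift [24.2, -0.6, 0.4] rv [0.0004, -0.0002, 0.0001] deg 0.0
jaw 168.3 shift [24.2, -0.6, 0.4] rv [-3.1412, -0.0001, -0.0003] deg 180.0
```

View pics/s17.png

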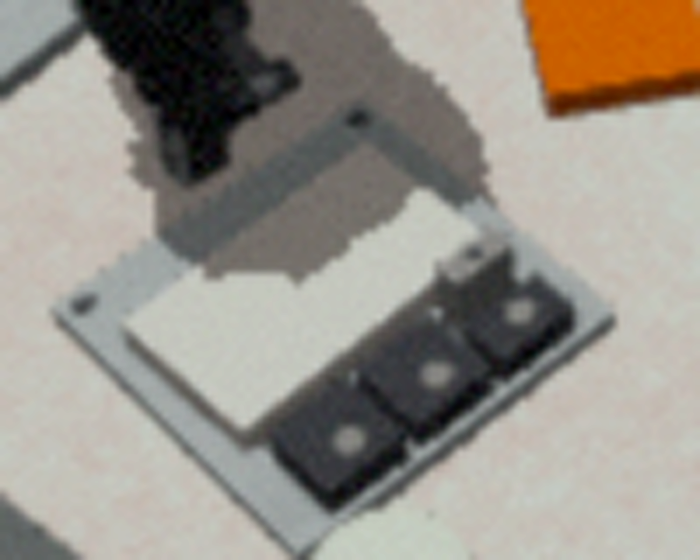

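Call:
{"fn": "apply_moves", "kwargs": {"rows": [[[4, -1, 0, 0, 0, 0, 0], [8, -1, 0, 0, 0, 0, 0], [12, -1, 0, 0, 0, 0, 0], [12, -1, 0, 0, 0, 0, 0]]]}}

```text
time: 19.6
ee_pos: [0.5006, -0.2216, 0.0042]
tcp_rot: [-117.9, 90.0, 140.4]
wrist_force: [0.4, -0.0, 0.2]
opening: -0.0001
```

Call:
{"fn": "apply_moves", "kwargs": {"rows": [[[3, 0, 0, 0, 0, 0, 0], [6, 0, 0, 0, 0, 0, 0], [9, 0, 0, 0, 0, 0, 0], [9, 0, 0, 0, 0, 0, 0]]]}}

```text
time: 20.0
ee_pos: [0.5003, -0.2215, -0.0055]
tcp_rot: [-111.1, 89.9, 147.2]
wrist_force: [-0.6, 0.3, -0.4]
opening: 0.0001
```

```bash
python3 chk.py 18; python3 - <<'E'
from ov import *
c=cams.camera("scene");p=get_obs()["ee_pos"]
w=cloud(c)
m=(np.hypot(w[...,0]-p[0],w[...,1]-p[1])<.03)&(w[...,2]>.012)&(w[...,2]<.09)
print(m.sum()); P=w[m]
i=np.argsort(P[:,2])[:14]; print(P[i].round(3))
for dz in(.015,.02,.025): print(dz,((proj(c,[p+[.0,-.011,dz]])-[185,245]+.5)*7).round().tolist())
E
```

```text
t 20.0 q [-23.9   6.1 -12.4  71.6   0.   77.8] pos [ 0.5003 -0.2215 -0.0055] tooly [ 0.979 -0.202 -0.002] ang -11.68 xdir [-0.001  0.001 -1.   ] F [-0.6  0.3 -0.4] open 0.0001
spacer pts n,z95,min,max 78
[[33.7 25.  30.8]
 [42.1 36.8 40.7]
 [47.3 50.9 44.9]]
176
[[ 0.504 -0.238  0.012]
 [ 0.508 -0.21   0.012]
 [ 0.507 -0.241  0.012]
 [ 0.506 -0.22   0.012]
 [ 0.495 -0.24   0.012]
 [ 0.515 -0.202  0.012]
 [ 0.498 -0.235  0.012]
 [ 0.504 -0.222  0.012]
 [ 0.502 -0.219  0.012]
 [ 0.511 -0.209  0.012]
 [ 0.493 -0.238  0.012]
 [ 0.517 -0.205  0.012]
 [ 0.504 -0.226  0.012]
 [ 0.502 -0.232  0.013]]
0.015 [[189.0, 238.0]]
0.02 [[187.0, 230.0]]
0.025 [[185.0, 221.0]]
```

View pics/s18.png

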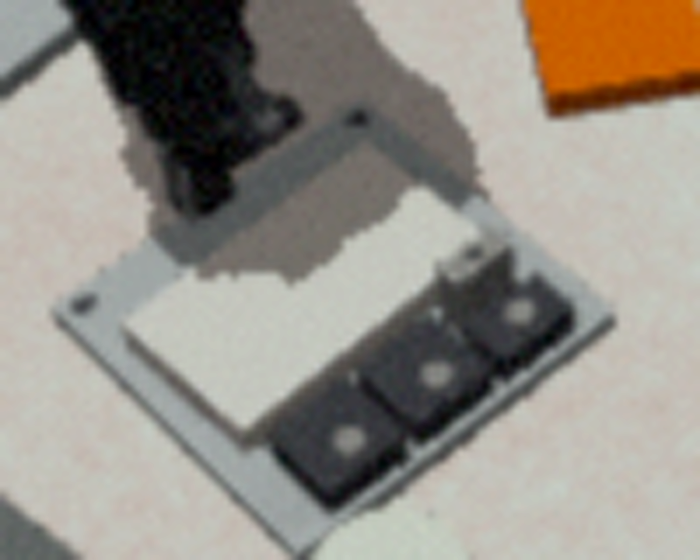

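Call:
{"fn": "apply_moves", "kwargs": {"rows": [[[2, 1, 0, 0, 0, 0, 0], [4, 1, 0, 0, 0, 0, 0], [6, 1, 0, 0, 0, 0, 0], [6, 1, 0, 0, 0, 0, 0]]]}}

```text
time: 20.55
ee_pos: [0.5014, -0.2217, -0.0112]
tcp_rot: [-110.9, 89.9, 147.4]
wrist_force: [0.3, -0.3, 0.5]
opening: -0.0
```

```bash
python3 chk.py 19
```

```text
t 20.55 q [-23.9   6.4 -12.7  70.9   0.   77.8] pos [ 0.5014 -0.2217 -0.0112] tooly [ 0.979 -0.202 -0.001] ang -11.68 xdir [-0.001  0.001 -1.   ] F [ 0.3 -0.3  0.5] open -0.0
spacer pts n,z95,min,max 75
[[33.8 24.4 30.2]
 [43.2 35.5 41.1]
 [46.2 51.3 46. ]]
```

View pics/s19.png

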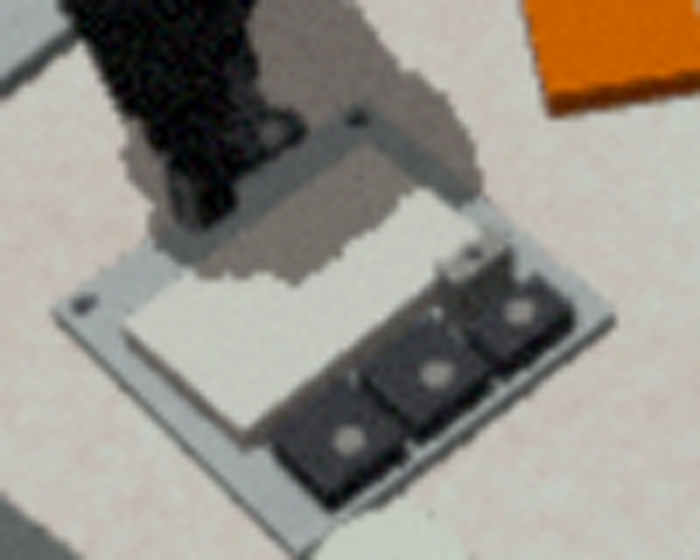

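Call:
{"fn": "apply_moves", "kwargs": {"rows": [[[0, 2, 0, 0, 0, 0, 0], [0, 4, 0, 0, 0, 0, 0], [0, 6, 0, 0, 0, 0, 0], [0, 8, 0, 0, 0, 0, 0], [0, 10, 0, 0, 0, 0, 0], [0, 11, 0, 0, 0, 0, 0], [0, 12, 0, 0, 0, 0, 0], [0, 12, 0, 0, 0, 0, 0]]]}}

```text
time: 21.45
ee_pos: [0.5134, -0.2242, -0.0109]
tcp_rot: [-115.6, 89.9, 142.8]
wrist_force: [0.1, -0.5, 0.2]
opening: 0.0001
```

```bash
python3 chk.py 20
```

```text
t 21.45 q [-23.6   8.  -11.   71.1   0.   78.1] pos [ 0.5134 -0.2242 -0.0109] tooly [ 0.979 -0.202 -0.001] ang -11.68 xdir [-0.001  0.001 -1.   ] F [ 0.1 -0.5  0.2] open 0.0001
spacer pts n,z95,min,max 75
[[31.7 24.5 31.5]
 [42.2 36.3 41.6]
 [46.6 50.6 45.5]]
```

View pics/s20.png

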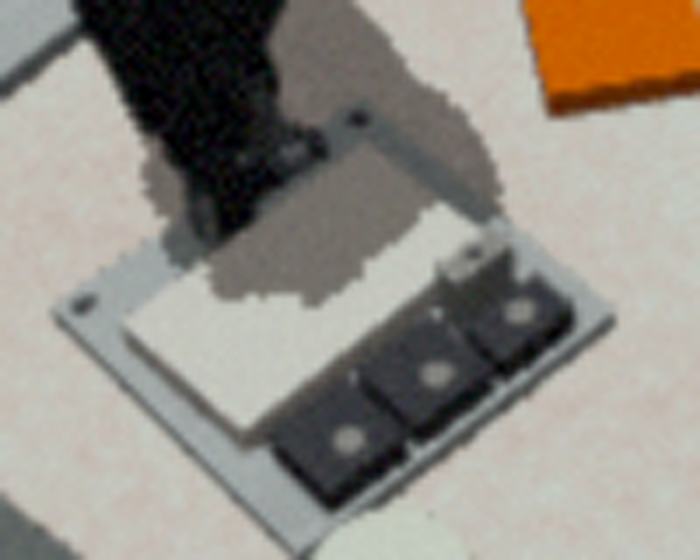

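Call:
{"fn": "apply_moves", "kwargs": {"rows": [[[0, 1, 0, 0, 0, 0, 0], [0, 2, 0, 0, 0, 0, 0], [0, 3, 0, 0, 0, 0, 0], [0, 4, 0, 0, 0, 0, 0], [0, 5, 0, 0, 0, 0, 0], [0, 6, 0, 0, 0, 0, 0], [0, 7, 0, 0, 0, 0, 0], [0, 8, 0, 0, 0, 0, 0], [0, 8, 0, 0, 0, 0, 0]]]}}

```text
time: 22.45
ee_pos: [0.5205, -0.2256, -0.011]
tcp_rot: [-102.7, 89.9, 155.6]
wrist_force: [-5.4, 1.1, 2.9]
opening: 0.0001
```

```bash
python3 chk.py 21
```

```text
t 22.45 q [-23.4   9.   -9.8  71.3   0.   78.2] pos [ 0.5205 -0.2256 -0.011 ] tooly [ 0.979 -0.202 -0.002] ang -11.68 xdir [-0.002  0.001 -1.   ] F [-5.4  1.1  2.9] open 0.0001
spacer pts n,z95,min,max 78
[[34.  25.4 30.6]
 [43.7 37.6 40.9]
 [48.4 52.5 45.1]]
```

View pics/s21.png

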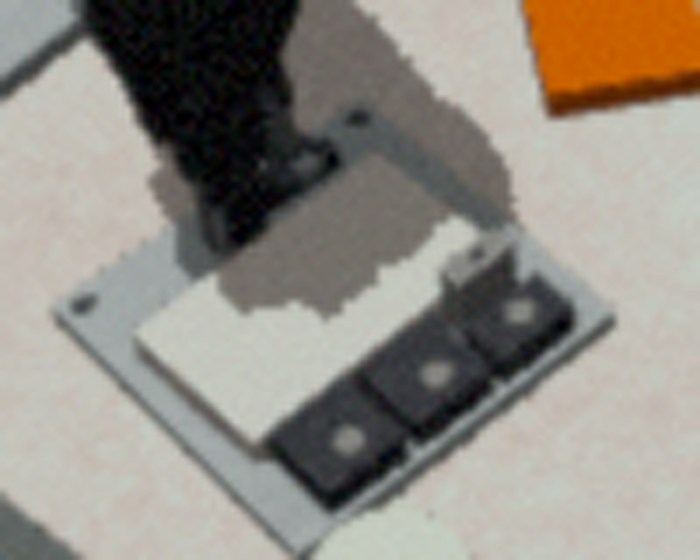

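Call:
{"fn": "apply_moves", "kwargs": {"rows": [[[0, 2, 0, 0, 0, 0, 0], [0, 3, 0, 0, 0, 0, 0], [0, 4, 0, 0, 0, 0, 0], [0, 5, 0, 0, 0, 0, 0], [0, 5, 0, 0, 0, 0, 0]]]}}

```text
time: 23.05
ee_pos: [0.5215, -0.2252, -0.0112]
tcp_rot: [-99.7, 89.4, 158.6]
wrist_force: [-23.3, 7.6, 15.1]
opening: -0.0
```

```bash
python3 chk.py 22
```

```text
t 23.05 q [-23.3   9.6  -9.2  71.8  -0.   78.3] pos [ 0.5215 -0.2252 -0.0112] tooly [ 0.979 -0.202 -0.01 ] ang -11.68 xdir [-0.01   0.004 -1.   ] F [-23.3   7.6  15.1] open -0.0
spacer pts n,z95,min,max 78
[[36.7 24.5 30.3]
 [44.9 37.6 41.3]
 [48.8 52.1 44.9]]
```

View pics/s22.png

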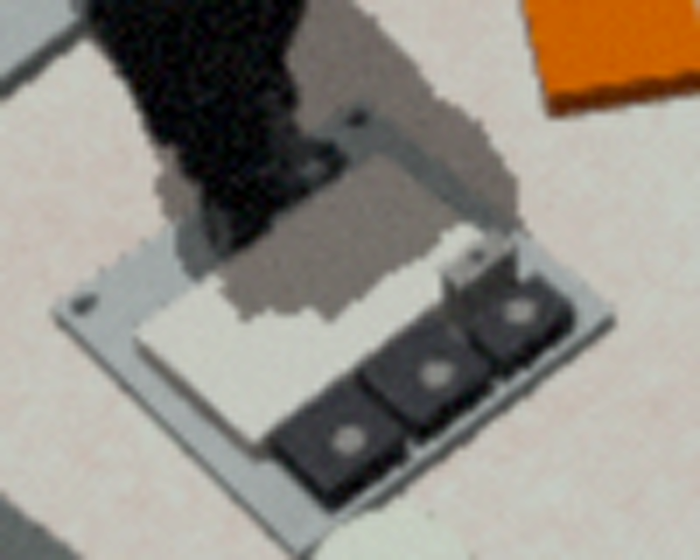

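```bash
cat > edge.py <<'E'
from fit import *
c=cams.camera("scene"); g=c["pixels"].astype(np.float32).mean(2)
a=np.radians(-11.73); jx,jy=.5669,-.2267
ys=np.arange(-.054,.0161,.004)
xs=np.arange(.025,.05,.0004)
out=[]
for y in ys:
    P=np.array([[jx+np.cos(a)*x-np.sin(a)*y,jy+np.sin(a)*x+np.cos(a)*y,.026] for x in xs]); q=proj(c,P).astype(np.float32)
    s=cv2.remap(g,q[:,0:1],q[:,1:2],cv2.INTER_LINEAR).ravel()
    hi=np.median(s[:12]); lo=s.min(); k=np.argmax(s<(hi+lo)/2); out.append(xs[k]*1e3); 
print("edge x mm by y:",list(zip((ys*1e3).round().astype(int).tolist(),np.round(out,1).tolist())))
p=np.polyfit(ys*1e3,out,1); print("slope deg",np.degrees(np.arctan(p[0])).round(2),"at y=-20",np.polyval(p,-20).round(2))
E
python3 edge.py
```

```text
edge x mm by y: [(-54, 38.6), (-50, 38.6), (-46, 38.6), (-42, 38.6), (-38, 38.6), (-34, 38.6), (-30, 38.2), (-26, 38.2), (-22, 39.0), (-18, 38.6), (-14, 37.8), (-10, 37.8), (-6, 37.8), (-2, 37.4), (2, 37.4), (6, 37.4), (10, 37.4), (14, 37.0)]
slope deg -1.39 at y=-20 38.09
```

```bash
sed -e 's/^c=cams.*$/c=cams.camera("scene"); c["pixels"]=np.load("scene0.npz")["p"]; g=c["pixels"].astype(np.float32).mean(2)/' edge.py > edge0.py; python3 edge0.py
python3 - <<'E'
from fit import *
c=cams.camera("scene"); im=cv2.convertScaleAbs(cv2.resize(c["pixels"][:,:,::-1],None,fx=12,fy=12,interpolation=cv2.INTER_CUBIC),alpha=1.5)
a=np.radians(-11.73)
for y0,y1 in((-.058,-.022),(-.018,.018)):
    P=[[.5669+np.cos(a)*.037-np.sin(a)*y,-.2267+np.sin(a)*.037+np.cos(a)*y,.026] for y in(y0,y1)]
    q=((proj(c,P)+.5)*12).astype(int); cv2.line(im,tuple(q[0].tolist()),tuple(q[1].tolist()),(0,0,255),1)
cv2.imwrite("pics/s23.png",im[275*12:275*12+500,218*12:218*12+700])
E
```

```text
edge x mm by y: [(-54, 32.6), (-50, 32.6), (-46, 32.2), (-42, 32.2), (-38, 31.8), (-34, 31.8), (-30, 31.8), (-26, 31.4), (-22, 32.2), (-18, 32.2), (-14, 31.4), (-10, 31.0), (-6, 31.0), (-2, 31.0), (2, 31.0), (6, 30.2), (10, 30.2), (14, 30.2)]
slope deg -1.96 at y=-20 31.49
```

View pics/s23.png

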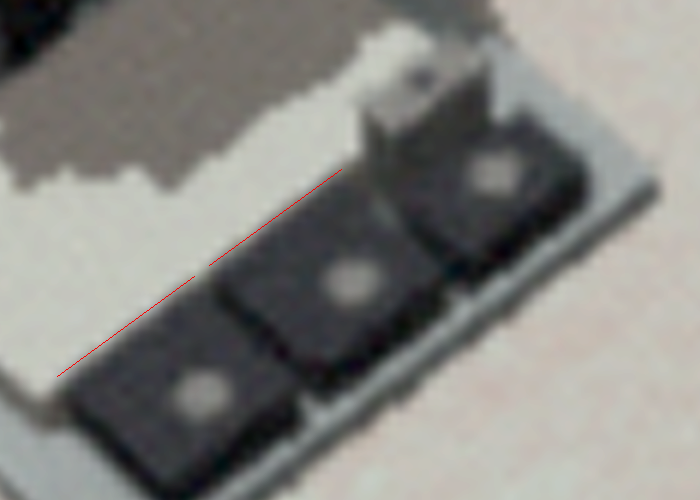

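```bash
cat > side.py <<'E'
from fit import *
c=cams.camera("scene")
a=np.radians(-11.73); jx,jy=.5669,-.2267
def W(x,y,z): return [jx+np.cos(a)*x-np.sin(a)*y,jy+np.sin(a)*x+np.cos(a)*y,z]
def scan(g,fixed,var,axis,hi_first=True):
    out=[]
    for f in fixed:
        P=np.array([W(f,v,.026) if axis=='y' else W(v,f,.026) for v in var]); q=proj(c,P).astype(np.float32)
        s=cv2.remap(g,q[:,0:1],q[:,1:2],cv2.INTER_LINEAR).ravel()
        hi=np.median(s[:8]); lo=s.min(); th=(hi+lo)/2; k=np.argmax(s<th); k=max(k,1)
        out.append((var[k-1]+(s[k-1]-th)/(s[k-1]-s[k]+1e-9)*(var[k]-var[k-1]))*1e3)
    out=np.array(out); p=np.polyfit(fixed*1e3,out,1); r=np.abs(out-np.polyval(p,fixed*1e3)); kk=r<=np.median(r)*3+.1; p=np.polyfit(fixed[kk]*1e3,out[kk],1)
    return np.degrees(np.arctan(p[0])).round(2),np.polyval(p,fixed.mean()*1e3).round(2),r.max().round(2)
for nm,im in(("t0",np.load("scene0.npz")["p"]),("now",c["pixels"])):
    g=im.astype(np.float32).mean(2)
    xs=np.arange(-.028,.024,.002); 
    print(nm,"-y side slope/pos",scan(g,xs,np.arange(-.055,-.075,-.0005),'y'))
    print(nm,"front edge a",scan(g,np.arange(-.054,-.026,.002),np.arange(.024,.046,.0005),'x'),"b",scan(g,np.arange(-.013,.0141,.002),np.arange(.024,.046,.0005),'x'))
    ys=np.arange(-.058,-.035,.002); print(nm,"robot edge",scan(g,ys,np.arange(-.025,-.055,-.0005),'x'))
E
python3 side.py
```

```text
t0 -y side slope/pos (np.float64(2.11), np.float64(-65.52), np.float64(0.5))
t0 front edge a (np.float64(-2.05), np.float64(31.91), np.float64(0.33)) b (np.float64(-2.52), np.float64(30.27), np.float64(0.3))
t0 robot edge (np.float64(-0.43), np.float64(-38.34), np.float64(0.61))
now -y side slope/pos (np.float64(1.36), np.float64(-65.43), np.float64(0.56))
now front edge a (np.float64(-1.0), np.float64(38.34), np.float64(0.21)) b (np.float64(-1.44), np.float64(37.45), np.float64(0.33))
now robot edge (np.float64(-0.42), np.float64(-31.25), np.float64(0.7))
```

```bash
cat > sp.py <<'E'
from fit import *
import sys
c=cams.camera("scene"); g=c["pixels"].astype(float).mean(2)
a=np.radians(-11.73); jx,jy=.5669,-.2267
s=20; u0,v0=243,270
im=cv2.convertScaleAbs(cv2.resize(c["pixels"][:,:,::-1],None,fx=s,fy=s,interpolation=cv2.INTER_CUBIC)[v0*s:v0*s+460,u0*s:u0*s+560],alpha=1.6)
b=im.copy()
for args in sys.argv[2:]:
    lx,ly,th=map(float,args.split(',')); lx/=1e3; ly/=1e3
    V=box(jx+np.cos(a)*lx-np.sin(a)*ly,jy+np.sin(a)*lx+np.cos(a)*ly,a+np.radians(th),-.006,.006,-.014,.014,.010,.042)
    q=((proj(c,V)-[u0,v0]+.5)*s).astype(int); cv2.polylines(b,[q[4:]],True,(0,0,255),1); cv2.polylines(b,[q[:4]],True,(0,255,0),1)
cv2.imwrite(sys.argv[1],cv2.resize(np.hstack([im,b]),(800,int(800*460/1120))))
E
python3 sp.py pics/sp1.png 44,38,0; python3 sp.py pics/sp2.png 43,38,-10
```

```text
(no output)
```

View pics/sp1.png

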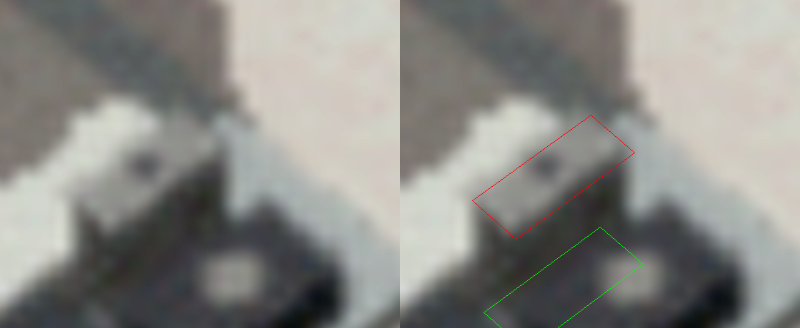

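View pics/sp2.png

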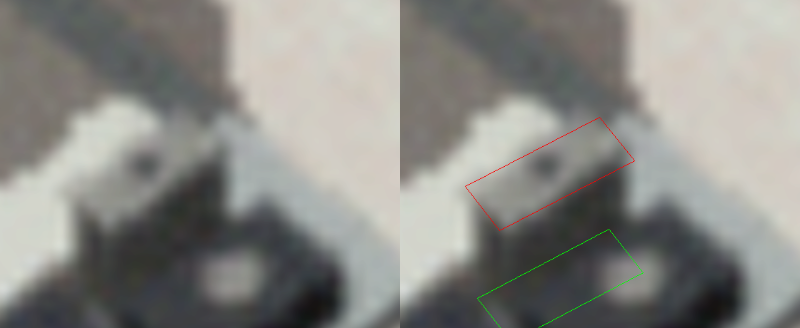

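```bash
python3 - <<'E'
from h import *
st(); o=get_obs(); print(o["torque"].round(2))
c=cams.camera("scene")
im=c["pixels"][235:300,190:270,::-1]
cv2.imwrite("pics/s24.png",cv2.convertScaleAbs(cv2.resize(im,None,fx=9,fy=9,interpolation=cv2.INTER_CUBIC),alpha=3))
E
python3 side.py | grep now
```

```text
t 23.45 q [-23.3   9.6  -9.2  71.8  -0.   78.3] pos [ 0.5215 -0.2252 -0.0112] tooly [ 0.979 -0.202 -0.01 ] ang -11.68 xdir [-0.01   0.004 -1.   ] F [-23.5   8.2  14.1] open -0.0001
[1.57 4.46 0.14]
now -y side slope/pos (np.float64(1.4), np.float64(-65.44), np.float64(0.43))
now front edge a (np.float64(-1.15), np.float64(38.29), np.float64(0.41)) b (np.float64(-1.55), np.float64(37.39), np.float64(0.36))
now robot edge (np.float64(-1.05), np.float64(-31.41), np.float64(0.49))
```

View pics/s24.png

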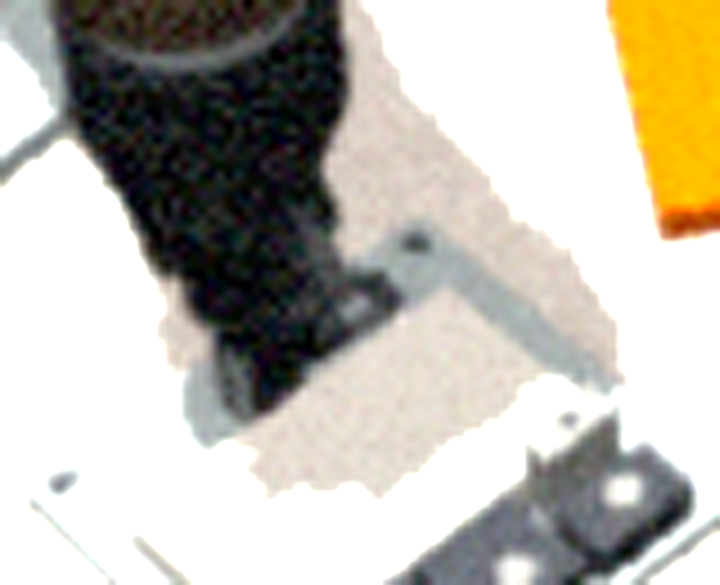

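```bash
cat > face.py <<'E'
from fit import *
a=np.radians(-11.73); jx,jy=.5669,-.2267
Z=[];I=[]
for i in range(10):
    c=cams.camera("scene"); z=c["range_z"].copy(); z[z==0]=np.nan; Z.append(z); I.append(c["pixels"].astype(float))
c["range_z"]=np.nan_to_num(np.nanmedian(Z,0)); c["pixels"]=np.mean(I,0).round().astype(np.uint8)
np.savez("avg.npz",z=c["range_z"],p=c["pixels"])
w=cloud(c); d=w[...,:2]-[jx,jy]; lx=(np.cos(a)*d[...,0]+np.sin(a)*d[...,1])*1e3; ly=(-np.sin(a)*d[...,0]+np.cos(a)*d[...,1])*1e3; lz=w[...,2]*1e3
m=(lx>28)&(lx<56)&(ly>18)&(ly<60)&(lz>28)&(lz<50)
v,u=np.nonzero(m)
for vv in sorted(set(v)): print(vv,[(int(uu),round(float(lx[vv,uu])),round(float(ly[vv,uu])),round(float(lz[vv,uu]))) for uu in u[v==vv]])
def flat(x0,x1,y0,y1):
    k=(lx>x0)&(lx<x1)&(ly>y0)&(ly<y1); return np.nanmedian(lz[k]).round(2)
print("stop tops",flat(42,65,-52,-28),flat(42,65,-12,12),flat(56,68,32,48),"tile",flat(-25,25,-55,-30),flat(0,25,-10,20))
E
python3 face.py
```

```text
278 [(254, 36, 47, 43), (255, 37, 50, 42), (256, 40, 51, 43)]
279 [(253, 37, 43, 43), (254, 39, 45, 44), (255, 40, 47, 42), (256, 42, 49, 43), (257, 45, 50, 44)]
280 [(252, 37, 40, 42), (253, 40, 41, 43), (254, 42, 43, 43), (255, 42, 45, 42), (256, 45, 46, 44), (257, 47, 48, 43), (258, 48, 51, 42)]
281 [(250, 36, 34, 43), (251, 38, 35, 43), (252, 41, 36, 44), (253, 42, 39, 43), (254, 44, 41, 43), (255, 45, 43, 43), (256, 47, 45, 42), (257, 47, 48, 40), (258, 47, 51, 37)]
282 [(249, 38, 29, 44), (250, 40, 31, 44), (251, 40, 34, 42), (252, 43, 35, 43), (253, 45, 37, 43), (254, 47, 38, 44), (255, 48, 41, 43), (256, 47, 44, 39), (257, 48, 47, 38), (258, 48, 50, 34)]
283 [(248, 38, 25, 43), (249, 39, 28, 42), (250, 42, 29, 43), (251, 44, 31, 43), (252, 45, 33, 43), (253, 46, 35, 42), (254, 48, 37, 42), (255, 47, 41, 38), (256, 47, 44, 35), (257, 48, 47, 34), (258, 48, 50, 30)]
284 [(248, 39, 24, 41), (249, 43, 25, 44), (250, 44, 27, 43), (251, 46, 28, 44), (252, 47, 31, 42), (253, 48, 33, 41), (254, 48, 37, 38), (255, 47, 40, 35), (256, 48, 43, 32), (257, 48, 46, 30)]
285 [(246, 30, 25, 29), (248, 38, 25, 36), (249, 43, 25, 40), (250, 46, 25, 43), (251, 48, 27, 43), (252, 47, 31, 39), (253, 47, 34, 36), (254, 48, 37, 34), (255, 47, 40, 31), (256, 48, 43, 29)]
286 [(248, 38, 24, 32), (249, 43, 24, 37), (250, 47, 24, 40), (251, 48, 26, 40), (252, 49, 29, 37), (253, 48, 33, 33), (254, 47, 37, 30)]
287 [(248, 38, 24, 28), (249, 43, 24, 33), (250, 46, 25, 35), (251, 48, 27, 35), (252, 48, 30, 32), (253, 48, 33, 29)]
288 [(250, 46, 24, 31), (251, 48, 26, 31), (252, 48, 29, 29)]
289 [(251, 48, 26, 28)]
stop tops 26.94 27.03 28.04 tile 349.13 359.82face.py:6: RuntimeWarning: All-NaN slice encountered
  c["range_z"]=np.nan_to_num(np.nanmedian(Z,0)); c["pixels"]=np.mean(I,0).round().astype(np.uint8)
```

```bash
cat > fj2.py <<'E'
# fit using averaged image, masking shadow-affected area: only region with jig y<-0.012 used for tile, sanity on stops
from fit import *
c=cams.camera("scene"); c["pixels"]=np.load("avg.npz")["p"] if __import__("sys").argv[1]=="avg" else np.load("scene0.npz")["p"]
J=[.5669,-.2267,np.radians(-11.73)]
roi=roi_of(c,box(*J,-.085,.085,-.085,.085,0,.03),3)
# mask polygon: tile/stops region with jig y in [-.085,-.02] plus front strip x in [.02,.08], y<.017
x0,y0,x1,y1=roi; M=np.zeros((y1-y0,x1-x0),np.uint8)
def poly(xa,xb,ya,yb):
    V=box(*J,xa,xb,ya,yb,.026,.026)[:4]; cv2.fillConvexPoly(M,(proj(c,V)-[x0,y0]).round().astype(np.int32),1)
poly(-.012,.085,-.078,-.024); poly(.024,.085,-.03,.015)
mk=M.ravel()>0
def bs(p):
    B,st,t=jigboxes(np.r_[J[:2]+p[3:5],J[2]+p[5],p[:3]],0); return B+[t]+st
def f(p):
    A=render(c,bs(p),roi,7)[mk]; I=c["pixels"][y0:y1,x0:x1].reshape(-1,3)[mk].astype(float)
    X=np.linalg.solve(A.T@A+1e-3*np.eye(7),A.T@I); return (np.minimum(np.abs(I-A@X),40)**2).mean()
for init in((-.006,-.005,.045),(.001,-.005,.0),(0,-.005,.03)):
    p=np.r_[init,0,0,0]
    for k in range(3):
        s=np.vstack([p]+[p+np.eye(6)[i]*d for i,d in enumerate((.003,.003,.03,.001,.001,.005))])
        r=minimize(f,p,method="Nelder-Mead",options=dict(initial_simplex=s,maxiter=1200)); p=r.x
    print(round(r.fun,2),"tile mm",(p[:2]*1e3).round(2),"skew",np.degrees(p[2]).round(2),"jig d",(p[3:5]*1e3).round(2),np.degrees(p[5]).round(2))
E
echo t0; python3 fj2.py t0; echo now; python3 fj2.py avg
```

```text
t0
63.96 tile mm [-5.57 -5.19] skew 2.46 jig d [-0.31  0.42] 0.01
63.99 tile mm [-5.41 -4.89] skew 1.63 jig d [-0.44  0.05] 0.43
64.66 tile mm [-5.64 -5.13] skew 2.05 jig d [-0.34  0.24] 0.49
now
94.39 tile mm [ 1.29 -5.08] skew 2.01 jig d [0.41 0.1 ] -0.26
91.83 tile mm [ 2.09 -4.77] skew 1.16 jig d [ 0.21 -0.24] 0.13
90.46 tile mm [ 1.77 -5.05] skew 0.84 jig d [0.16 0.16] 0.35
```

Call:
{"fn": "apply_moves", "kwargs": {"rows": [[[-1, 5, 0, 0, 0, 0, 0], [-2, 5, 0, 0, 0, 0, 0], [-2, 6, 0, 0, 0, 0, 0], [-2, 6, 0, 0, 0, 0, 0], [-2, 6, 0, 0, 0, 0, 0]]]}}

```text
time: 24.65
ee_pos: [0.5226, -0.2236, -0.0109]
tcp_rot: [-104.1, 88.8, 154.3]
wrist_force: [-23.8, 13.1, 7.8]
opening: -0.0004
```

```bash
python3 face.py | tail -1; python3 - <<'E'
from h import *
st()
E
python3 fj2.py avg; python3 side.py|grep now
```

```text
stop tops 27.21 27.17 27.78 tile 353.58 370.32
t 25.15 q [-23.2  10.3  -8.4  72.6   0.1  78.5] pos [ 0.5226 -0.2236 -0.0109] tooly [ 0.979 -0.202 -0.021] ang -11.64 xdir [-0.019  0.009 -1.   ] F [-22.   13.3   8. ] open 0.0001
107.02 tile mm [ 1.73 -4.44] skew 1.02 jig d [0.99 0.15] -0.18
106.37 tile mm [ 2.57 -4.11] skew 0.16 jig d [0.57 0.09] -0.37
105.62 tile mm [ 2.51 -4.4 ] skew 0.11 jig d [0.76 0.11] 0.11
now -y side slope/pos (np.float64(0.35), np.float64(-64.46), np.float64(0.65))
now front edge a (np.float64(-0.15), np.float64(38.5), np.float64(0.48)) b (np.float64(0.5), np.float64(38.55), np.float64(0.38))
now robot edge (np.float64(-1.64), np.float64(-31.4), np.float64(0.9))face.py:6: RuntimeWarning: All-NaN slice encountered
  c["range_z"]=np.nan_to_num(np.nanmedian(Z,0)); c["pixels"]=np.mean(I,0).round().astype(np.uint8)
```

The tile rotated square: its front edge now reads 38.5 mm at both stops with slope about 0. I do one more seating push, which also resets the sideways load, to confirm it is solid.

Call:
{"fn": "apply_moves", "kwargs": {"rows": [[[0, 4.5, 0, 0, 0, 0, 0], [0, 5, 0, 0, 0, 0, 0], [0, 5.5, 0, 0, 0, 0, 0], [0, 5.5, 0, 0, 0, 0, 0], [0, 5.5, 0, 0, 0, 0, 0]]]}}

```text
time: 25.75
ee_pos: [0.5224, -0.2233, -0.0111]
tcp_rot: [-100.3, 88.2, 158.0]
wrist_force: [-32.0, 7.7, 20.5]
opening: -0.0002
```

```bash
python3 face.py 2>/dev/null| tail -8; python3 chk.py 30
python3 fj2.py avg; python3 side.py|grep now
```

```text
283 [(249, 40, 27, 43), (250, 42, 29, 43), (251, 44, 31, 44), (252, 45, 33, 42), (253, 47, 34, 43), (254, 49, 37, 43), (255, 50, 39, 42), (256, 50, 42, 40), (257, 50, 45, 37), (258, 50, 48, 34), (259, 50, 52, 31)]
284 [(248, 40, 24, 42), (249, 42, 26, 43), (250, 44, 27, 43), (251, 46, 29, 43), (252, 47, 31, 42), (253, 50, 32, 44), (254, 50, 35, 41), (255, 50, 39, 38), (256, 50, 42, 35), (257, 50, 45, 33), (258, 49, 48, 29)]
285 [(248, 39, 24, 37), (249, 43, 24, 41), (250, 47, 25, 43), (251, 48, 27, 43), (252, 50, 29, 43), (253, 50, 32, 40), (254, 50, 35, 37), (255, 49, 39, 34), (256, 50, 41, 32), (257, 50, 45, 29)]
286 [(249, 43, 24, 37), (250, 47, 24, 41), (251, 50, 26, 41), (252, 50, 29, 39), (253, 50, 32, 36), (254, 50, 34, 34), (255, 50, 38, 31)]
287 [(249, 42, 24, 32), (250, 47, 24, 36), (251, 50, 25, 38), (252, 50, 28, 36), (253, 50, 31, 33), (254, 50, 34, 30)]
288 [(250, 47, 24, 32), (251, 49, 25, 34), (252, 50, 28, 32), (253, 50, 31, 29)]
289 [(251, 50, 24, 31), (252, 51, 27, 29)]
stop tops 27.27 27.1 28.32 tile 355.54 367.44
t 26.25 q [-23.1  10.9  -7.7  73.2  -0.   78.6] pos [ 0.5224 -0.2233 -0.011 ] tooly [ 0.979 -0.202 -0.032] ang -11.68 xdir [-0.03   0.012 -0.999] F [-31.3   6.6  20.3] open 0.0001
spacer pts n,z95,min,max 77
[[36.8 24.4 30.4]
 [47.4 36.  41.3]
 [50.4 51.  46. ]]
107.01 tile mm [ 2.65 -3.62] skew -0.17 jig d [ 0.44 -0.44] 0.18
111.88 tile mm [ 2.39 -4.09] skew 0.86 jig d [0.55 0.07] -0.34
110.63 tile mm [ 2.56 -4.24] skew 0.05 jig d [0.64 0.06] 0.11
now -y side slope/pos (np.float64(0.31), np.float64(-64.47), np.float64(0.61))
now front edge a (np.float64(-0.06), np.float64(38.53), np.float64(0.47)) b (np.float64(-0.11), np.float64(38.51), np.float64(0.4))
now robot edge (np.float64(-1.53), np.float64(-31.46), np.float64(0.89))
```

View pics/s30.png

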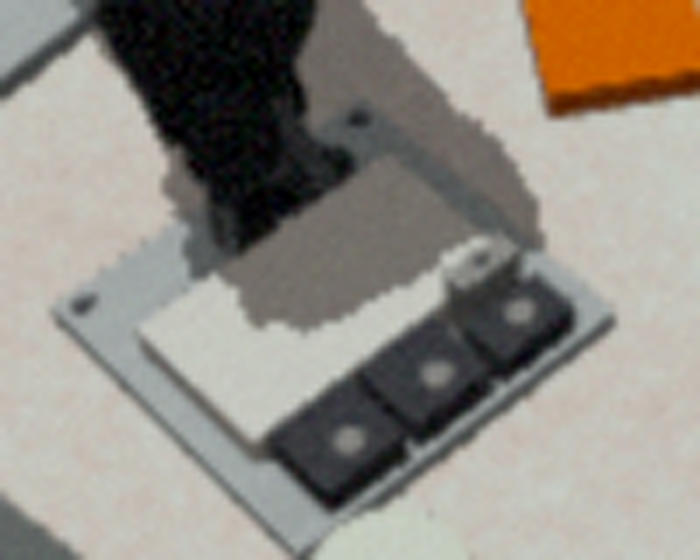

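```bash
python3 - <<'E'
from h import *
print(bot.job_done()); st()
E
```

```text
the job is handed in; nothing more can be done
None
the job is handed in; nothing more can be done
```

The job is done and handed in at about 26 s. I pulled the drawer open by its handle and stood the spacer upright in the gap at the set-back stop. I then let go and pushed the tile up to the two forward stops with shut fingers, and the arm is still pressing there.

**Last checks, all from the scene camera:**
- **Tile:** its front edge reads 38.5 mm at both forward stops, with slope about 0°. It did not move when I raised the push from about 24 to 32 N. The reading runs about 1.5–2 mm high, so this fits flush at 37 mm.
- **Spacer:** it still stands vertical in its gap. Its top reads 43 mm, which fits fully down (42 mm) given a reading about 1 mm high.
- **Final force:** about 32 N along the push and about 38 N in total at the wrist. That is under the 120 N wrist limit, but close to the 40 N limit for the arm and gripper body if the fingers count towards it.

**What failed or disagreed:**
- **Finger length:** the fingertips really end about 20–25 mm short of the reported TCP. My first close on the handle shut above the bar, so I went lower and gripped it.
- **Tile stuck:** at 24 N it first stopped about 1.5° askew, probably from the fingers pressing it down. It squared up once I eased the height command by 2 mm and pushed a little further.
- **Model fits:** with the arm's shadow over the tile, the last fits scattered between -0.2° and 0.9° of skew, so I relied on the edge readings. One spacer fit in the gap gave nonsense and I ignored it.
- **Bystanders:** I planned paths clear of them but took no final picture to compare their positions.

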